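# Scoop the sample vial out of the leaning jar

## Task

Take the scoop from its hanger, angle it into the narrow-necked jar and slide its lip under the vial, then right it so that the vial rolls back into the pocket and lift it out of the jar with the scoop upright. Tip the vial gently into the green tray, and hang the scoop back on the hanger by its collar. Do not touch the vial with the gripper, do not throw or drop it, and leave the bottles, beaker and tube rack where they stand.

Things in the scene. Friction and masses are not known exactly. Their poses are not given: they have to be found in the camera images.
- jar: Square clear jar, blue neck, fixed in a grey stand. Frame upright, origin on the bench under the stand's middle, -x roughly to the robot's right. The jar leans 10 degrees, mouth towards -x, floor sloping down to -x. Its inside is given at point jar_floor in leaning axes X, Y, Z (this frame turned 10 degrees about y). Walls 4 mm; outside 136 (X) x 124 (Y) mm; rim at most 117 mm above the bench.
- jar_floor (a point): Middle of the jar's inner floor, 18 mm above the bench; origin of X, Y, Z (mm; Z leans to the jar's -x by 10 degrees). Inner faces: flat floor X -50..50; walls flare 22 degrees from Z, from X = +-50 at Z = 0 to +-64 at Z = 35, then straight to a shoulder at Z = 76; neck X -44..44, Y -52..52, from Z = 72 to the rim, Z = 90. Below the neck Y -58..58.
- jar_mouth (a point): Middle of the jar's mouth at the rim, 90 mm up the leaning axis from jar_floor. The blue neck stands 18 mm high.
- vial: Closed vial, 30 mm diameter, domed ends, 60 mm long along its y axis, about 60 g, salmon, blue cap; origin at its centre. Starts lying along the jar's y axis on the inner floor, rolled down against the flared wall on the jar's -x side, up to 14 mm off the middle along y. It rides onto the scoop once the lip is pushed to the foot of that wall and kept near the wall while righting starts.
- scoop: Scoop, about 160 g; z up the handle, origin on the handle's axis at its foot; pocket at the foot opens to -x (see scoop_lip). Shaft 16 x 16 mm, z = 0 to 125; yellow collar 40 (x) x 50 (y) x 6 mm, z = 125 to 131; yellow grip 16 x 16 mm, z = 131 to 191. Starts hanging on the hanger, axes along the hanger's, handle up to 20 mm behind the seat (+x).
- scoop_collar (a point): On the handle's axis, middle of the collar's underside (z = 125 mm in the scoop's frame).
- scoop_lip (a point): Lip's lower edge: x = -60, z = 24 mm. Pocket 80 mm wide: back plate at x = -11, up to z = 41; floor 54 mm long, 2 mm thick (lip bevelled), its top rising at 28 degrees from the heel (x = -11, z = 0) to -x, with a stop square to it 13 mm from the heel; side walls 18 mm high, 74 mm apart, ending 9 mm short of the lip. Flat on the jar floor when the handle leans 38 degrees to the jar's -x.
- scoop_pocket (a point): Where the vial's centre lies when it rests in the pocket: x = -29, z = 26 mm in the scoop's frame. With the handle upright the vial stays against the stop; with the handle leaning about 45 to 50 degrees to -x it rolls out over the lip.
- hanger: Fixed dark steel stand, upright frame, origin on the bench, -x roughly to the robot's right. Two level prongs point to -x, each 10 mm wide, 26 mm apart, tops 150 mm up, from x = -27 to the post at x = 53 mm (50 mm wide, 150 high); upstands 5 mm high at their tips, x = -27 to -23. Shaft between the prongs, collar on them: lift 10 mm, draw out to -x. Foot plate 115 x 100 x 8 mm.
- hanger_seat (a point): Midway between the prongs at the height of their tops, 150 mm above the hanger's origin. The collar's middle starts here or up to 20 mm behind.
- tray: Fixed green open tray 170 (x) x 140 (y) x 30 mm high, walls and floor 4 mm thick; origin on the bench under its middle; its -x points roughly to the robot's right.
- media_bottle: Bystander: bottle, 68 mm diameter, 145 mm high, blue cap, beside the jar, on the side far from the robot; origin under its middle.
- tube_rack: Bystander: green tube rack 66 x 74 mm, 72 mm high with its tubes, beside the jar, on the side near the robot; origin under its middle.
- amber_bottle: Bystander: amber bottle, 52 mm diameter, 125 mm high, orange cap, beside the hanger, on the side far from the robot; origin under its middle.
- beaker: Bystander: glass beaker, 68 mm diameter, 85 mm high, beside the tray, on the side far from the robot; origin under its middle.
Things that resemble listed ones, but are neither listed nor needed, are in the scene too. Leave any pink look-alike of the scoop alone.

How it is judged:
By the outcome, as a careful person would: the job done as asked, in the order asked, and still so for the second after the job is handed in, with the robot touching nothing.
It also fails if it takes over 70 s, if anything falls off the work surface, if the arm or the gripper's body presses on something with over 40 N, if the wrist force passes 120 N, or if a joint passes its speed limit or range.

## Robot

A 6-joint arm with a two-finger parallel gripper is mounted at the origin on the work surface. World frame = base frame: x ahead of the robot, y to its left, z up, the work surface at z = 0. Lengths are in m, angles in rad, forces in N, time in s.
With the tool pointing down it reaches from about 0.375 to 0.9 m from the base axis. Payload 3.1 kg.
Tool frame: the origin (TCP) lies at the centre of the arm's flange, where the gripper is bolted on; the fingertips stand 182 mm ahead of it and the grasp point (between the pads) lies 164 mm ahead of it; z points along the fingers, y is the line along which they close (so a half turn about z gives the same grasp; the last joint's range is limited). The gripper opens to 87 mm and grips with 3 to 60 N. Pads are 19 mm wide; open, the fingers measure 117 mm over their backs; the gripper's body (75 mm by 190 mm) begins 51 mm behind the grasp point.
Start: joints at [1.105, 0.527, 1.433, -0, 1.181, -0.178], TCP at [0.177, 0.599, 0.405] pointing down, gripper open.
Joint ranges: [-3.08, 3.08], [-0.75, 2.2], [0.22, 2.44], [-1.43, 4.57], [0, 2.65], [-2.85, 2.85]. Speed limits (rad/s): [2.79, 2.79, 3.14, 3.14, 3.14, 3.14].

## Interface

Orientations are given as a unit quaternion [x, y, z, w].
In Python, from rig import * gives the robot as it stands.
- The arm moves only by the tool move_arm, never from a script. Its argument "commands" is a list that holds one entry, the list of rows, each a list of 6 numbers: the shift along the tool's x, y, z in units of 40 mm (1.0 is 40 mm), then the turn, a rotation vector about the tool's x, y, z in rad. A call has 1 to 12 rows; each row is the pose to reach, as a shift and turn from the pose commanded when the call began, along the tool's axes at that moment; what a row does not reach only later rows make up. A row lasts 1/8 s, in which the tool goes at most 62.5 mm and 10.7 degrees, less where a joint would pass 70% of its speed; a pose out of reach is approached as far as the arm can. A call with a gripper value outside its range is refused whole. "claw" is the closure, from -1 (fully open) to 1 (shut), so that 0 is half open, set as the call begins (left out, the last holds). The fingers move at their own pace and stop on an object; "squeeze" is the grip in N (left out, the last holds). Time passes only in rows, so rows that repeat a pose let the fingers close. It gives the time, the measured TCP pose, the force, the opening and the grip force at its end, in the units of the state.
- get_obs(): the state, without advancing time (a new reading comes with each control period).
- camera(name): name is "scene" or "side" or "wrist"; returns a dict with "pixels" (400x640x3 uint8, blue, green, red), "range_z" (400x640 float32, m along the optical axis (not along the pixel's ray), 0 where there is no reading), "camera_matrix" (3x3 intrinsics, pixels), "D" ([k1, k2, p1, p2, k3] as OpenCV has them; the pictures are not rectified), "extrinsics" (4x4, takes a point from world to camera coordinates). Camera axes: x right, y up, looking along -z (the intrinsics and any distortion apply to the point x, -y, -z); pixel columns grow to the right and rows downward; lengths in m; the calibration is good to about 2 mm. A picture is of the moment at which its call begins.
- hand_in(): hands the job in; it is judged then, once.
The state is a dict: "time": time; "q": joint angles; "joint_velocities": joint speeds; "joint_torque": joint torques, N m; "position": TCP position; "tool_rot": TCP orientation; "ft_force": force on the tool from outside, world axes, zero at the start; "moment": the same for the moment, N m; "grip_width": finger opening in m; "grip_force": force on a finger pad.
Only numpy, scipy, OpenCV 4.12 (cv2) and the standard library are available. Lean on these libraries where they do the work, as an engineer would, in place of code of your own. Each camera call takes 0.05 s, during which the arm holds its last target. There are 200 camera calls.

## Working session

There is one attempt and no reset: what is moved stays moved. The work goes in short steps, Python scripts to look and compute and a tool call to move; the robot and the scene stay as the last step left them, time stands still between calls to the robot, and variables do not carry over. Pictures are saved under pics/ and viewed, at most 10 in all, crops included, and the job is handed in when it is done.

Besides the shell and the picture viewer there is one more tool, called after ">>>" by a JSON object that holds its "fn" and its "kwargs", one argument or row to a line. move_arm: Moves the arm, as the interface text tells. Its arguments: {"type":"object","properties":{"commands":{"type":"array","items":{"type":"array","items":{"type":"array","items":{"type":"number"}}}},"claw":{"type":"number"},"squeeze":{"type":"number"}},"required":["commands"]}

```bash
ls; mkdir -p pics; python3 - <<'E'
from rig import *
import cv2,numpy as np
o=get_obs();print(o)
for n in ["scene","side"]:
    c=camera(n);cv2.imwrite(f"pics/{n}0.png",c["pixels"]);np.savez(f"{n}0.npz",**c)
    print(n,c["camera_matrix"].tolist(),c["D"],np.round(c["extrinsics"],4).tolist())
E
```

```text
pics
{'time': 0.0, 'q': array([ 1.10447503e+00,  5.28475624e-01,  1.43390181e+00, -1.94878227e-05,
        1.18142879e+00, -1.78477007e-01]), 'joint_velocities': array([-0.00132305, -0.00176836,  0.00071275, -0.00055663, -0.00203854,
        0.00112154]), 'joint_torque': array([ 1.23211117e-03, -4.40024006e+01, -1.76597768e+01,  6.34317705e-02,
        5.80729195e-02, -1.51635040e-04]), 'position': array([0.17723013, 0.59898287, 0.40376556]), 'tool_rot': array([ 1.43422046e-01,  9.89660998e-01, -1.05261908e-03, -3.42131849e-04]), 'ft_force': array([-0.20492061,  0.59117768, -0.30793176]), 'moment': array([-0.02010191, -0.04926298, -0.03381288]), 'grip_force': 0.0, 'grip_width': 0.08694371986520945}
scene [[379.9346241809388, 0.0, 319.88665945551463], [0.0, 379.9346241809388, 204.24983560427202], [0.0, 0.0, 1.0]] [-0.00993849  0.          0.          0.          0.        ] [[0.5018, 0.8649, 0.015, -0.2657], [-0.6912, 0.3904, 0.6081, 0.3082], [0.5201, -0.3155, 0.7937, -1.4228], [0.0, 0.0, 0.0, 1.0]]
side [[510.7992054554116, 0.0, 319.15066668373686], [0.0, 510.7992054554116, 197.62949757073827], [0.0, 0.0, 1.0]] [-0.1257085  0.         0.         0.         0.       ] [[0.959, -0.2831, -0.0119, -0.5252], [0.1722, 0.5491, 0.8178, -0.1921], [-0.225, -0.7864, 0.5753, -1.2736], [0.0, 0.0, 0.0, 1.0]]
```

View pics/scene0.png

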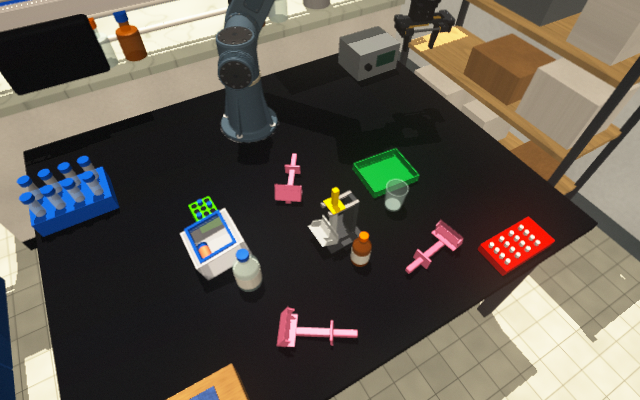

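View pics/side0.png

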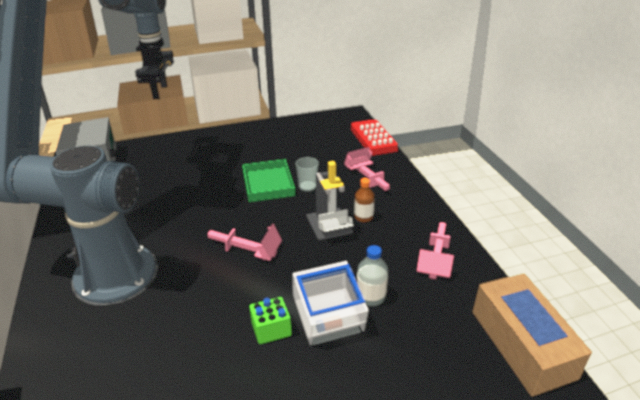

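The pictures show the jar (blue rim ~(213,240) scene, (330,290) side), the hanger with scoop (335,215 / 330,195), the green tray (385,172 / 268,180), the bystanders and three pink decoys. Next I measure by colour and depth.

```bash
cat > h.py <<'E'
import numpy as np,cv2
from scipy.spatial.transform import Rotation as R
def load(n): return dict(np.load(n+".npz"))
def ray(c,uv):
    uv=np.asarray(uv,float).reshape(-1,1,2)
    p=cv2.undistortPoints(uv,c["camera_matrix"],c["D"]).reshape(-1,2)
    d=np.c_[p[:,0],-p[:,1],-np.ones(len(p))]
    E=c["extrinsics"];return -E[:3,:3].T@E[:3,3], d@E[:3,:3]
def cloud(c,m):
    v,u=np.nonzero(m&(c["range_z"]>0)); o,d=ray(c,np.c_[u,v]); return o+d*c["range_z"][v,u][:,None]
def plane(c,uv,z):
    o,d=ray(c,uv); return o+d*((z-o[2])/d[:,2])[:,None]
def proj(c,P):
    E=c["extrinsics"];q=np.atleast_2d(P)@E[:3,:3].T+E[:3,3]
    q=q*[1,-1,-1]
    return cv2.projectPoints(q,np.zeros(3),np.zeros(3),c["camera_matrix"],c["D"])[0].reshape(-1,2)
def hsv(c,lo,hi,box=None):
    m=cv2.inRange(cv2.cvtColor(c["pixels"],cv2.COLOR_BGR2HSV),lo,hi)>0
    if box:
        b=np.zeros_like(m);b[box[1]:box[3],box[0]:box[2]]=1;m&=b
    return m
def rect(P):
    r=cv2.minAreaRect((P[:,:2]*1000).astype(np.float32)); return np.round(r[0],1),np.round(r[1],1),round(r[2],1)
E
python3 - <<'E'
from h import *
B={"scene":dict(tray=(345,140,425,200),jar=(170,200,250,285),yel=(315,180,350,215),salm=(185,230,225,265),hang=(300,180,365,255),bot=(345,230,375,270)),
   "side":dict(tray=(235,155,300,205),jar=(285,255,371,345),yel=(312,158,348,192),salm=(300,300,360,340),hang=(300,170,360,240),bot=(350,175,380,225))}
C=dict(tray=((45,120,60),(75,255,255)),jar=((100,120,80),(125,255,255)),yel=((22,150,100),(34,255,255)),salm=((3,70,120),(18,200,255)))
for n in B:
    c=load(n+"0")
    for k,(lo,hi) in C.items():
        m=hsv(c,lo,hi,B[n][k]);P=cloud(c,m)
        print(n,k,m.sum(),len(P),"z pct",np.round(np.percentile(P[:,2],[1,25,50,75,99])*1000),"med",np.round(np.median(P,0)*1000))
        if k=="tray": T=P[abs(P[:,2]-.03)<.004];print("  rim",rect(T))
        if k=="jar": print("  rect",rect(P))
        if k=="yel": 
            zt=np.percentile(P[:,2],98)
            T=P[(P[:,2]<.165)&(P[:,2]>.150)];print("  collar",rect(T),len(T)); T=P[P[:,2]>.2];print("  top",np.median(T,0)*1000,P[:,2].max())
    v,u,w,h=B[n]["hang"]
    m=np.zeros((400,640),bool);m[u:h,v:w]=1
    P=cloud(c,m);T=P[abs(P[:,2]-.008)<.004]
    print("foot",rect(T),len(T));T=P[abs(P[:,2]-.15)<.004];print("prong",rect(T),len(T))
c=load("side0")
for n in B:
    im=load(n+"0")["pixels"]; 
    a,b,d,e=(165,130,425,290) if n=="scene" else (225,145,385,345)
    cv2.imwrite(f"pics/{n}crop.png",cv2.resize(im[b:e,a:d],None,fx=3,fy=2.95,interpolation=cv2.INTER_CUBIC))
E
```

```text
scene tray 1904 1899 z pct [-4.  1.  3. 15. 76.] med [454. 293.   3.]
  rim (array([464.8, 285.7]), array([171.9, 144. ]), 85.7)
scene jar 763 761 z pct [ -3.  95. 102. 113. 145.] med [ 468. -295.  102.]
  rect (array([ 437.5, -301.2]), array([356.8, 122.2]), 3.7)
scene yel 333 331 z pct [ -4. 153. 155. 185. 215.] med [591.   4. 155.]
  collar (array([586.1,   7.2]), array([40.6, 49.4]), 88.4) 175
  top [589.13048376   4.76117936 212.42628594] 0.2167853059357232
scene salm 97 97 z pct [10. 34. 37. 39. 83.] med [ 474. -336.   37.]
foot (array([553.1,  97.6]), array([ 81.1, 290.2]), 41.9) 447
prong (array([585.3,  24.6]), array([48.9, 94.2]), 0.8) 243
side tray 1849 1841 z pct [-3.  3.  5. 16. 32.] med [466. 296.   5.]
  rim (array([464.7, 284.2]), array([182.2, 140.4]), 86.2)
side jar 630 627 z pct [  0.  99. 106. 112. 131.] med [ 499. -291.  106.]
  rect (array([ 522.1, -232.9]), array([315.6, 147.8]), 61.6)
side yel 327 322 z pct [ -3. 155. 157. 189. 217.] med [586.   2. 157.]
  collar (array([586.3,   6.1]), array([43.3, 50. ]), 89.0) 158
  top [584.55756925   1.26546967 211.287279
[... 239 characters left out ...]
                                  ~~~^^^^^^^^^^^^^^
  File "h.py", line 6, in ray
    p=cv2.undistortPoints(uv,c["camera_matrix"],c["D"]).reshape(-1,2)
      ~~~~~~~~~~~~~~~~~~~^^^^^^^^^^^^^^^^^^^^^^^^^^^^^^
cv2.error: OpenCV(4.12.0) /io/opencv/modules/calib3d/src/undistort.dispatch.cpp:347: error: (-215:Assertion failed) CV_IS_MAT(_src) && CV_IS_MAT(_dst) && (_src->rows == 1 || _src->cols == 1) && (_dst->rows == 1 || _dst->cols == 1) && _src->cols + _src->rows - 1 == _dst->rows + _dst->cols - 1 && (CV_MAT_TYPE(_src->type) == CV_32FC2 || CV_MAT_TYPE(_src->type) == CV_64FC2) && (CV_MAT_TYPE(_dst->type) == CV_32FC2 || CV_MAT_TYPE(_dst->type) == CV_64FC2) in function 'cvUndistortPointsInternal'
```

```bash
python3 - <<'E'
from h import *
B={"scene":((170,200,232,285),(300,185,365,255)),"side":((285,255,366,345),(300,170,360,240))}
J=[];V=[]
for n in B:
    c=load(n+"0")
    P=cloud(c,hsv(c,(100,120,80),(125,255,255),B[n][0]));P=P[(P[:,2]>.075)&(P[:,2]<.13)&(P[:,0]>.35)&(abs(P[:,1]+.3)<.1)];J.append(P)
    print(n,len(P),P.min(0),P.max(0))
    b=B[n][1];m=np.zeros((400,640),bool);m[b[1]:b[3],b[0]:b[2]]=1
    Q=cloud(c,m)
    for z in (.008,.150,.155):
        T=Q[(abs(Q[:,2]-z)<.0025)&(abs(Q[:,0]-.585)<.07)&(abs(Q[:,1]-.01)<.09)]
        if len(T)>5: print(" hang",z,len(T),rect(T),np.round(T.min(0)*1e3),np.round(T.max(0)*1e3))
for P in J+[np.vstack(J)]:
  best=None
  for yaw in np.radians(np.arange(75,106,.5)):
    x=np.array([np.cos(yaw),np.sin(yaw),0]);y=np.array([-np.sin(yaw),np.cos(yaw),0]);z=np.array([0,0,1.])
    t=np.radians(10);X=np.cos(t)*x+np.sin(t)*z;Z=-np.sin(t)*x+np.cos(t)*z
    L=P@np.c_[X,y,Z]; lo,hi=np.percentile(L,[1,99],axis=0);a=(hi-lo)[0]*(hi-lo)[1]
    if best is None or a<best[0]: best=(a,np.degrees(yaw),lo,hi,np.c_[X,y,Z])
  a,yw,lo,hi,M=best;mid=(lo+hi)/2;mid[2]=hi[2]
  print("jar yaw",yw,"size",(hi-lo)*1e3,"mouth",M@mid*1e3,"floor",(M@mid-.09*M[:,2])*1e3)
for n,b in (("scene",(185,230,225,265)),("side",(300,300,360,340))):
    c=load(n+"0");m=hsv(c,(3,70,120),(18,200,255),b);v,u=np.nonzero(m)
    print(n,np.round(np.median(cloud(c,m),0)*1e3),u.min(),u.max(),v.min(),v.max(),rect(cloud(c,m)[:,:]))
for n in B:
    im=load(n+"0")["pixels"]; 
    a,b,d,e=(165,130,425,290) if n=="scene" else (225,145,385,345)
    cv2.imwrite(f"pics/{n}crop.png",cv2.resize(im[b:e,a:d],None,fx=3,fy=2.95,interpolation=cv2.INTER_CUBIC))
E
```

```text
scene 477 [ 0.41899336 -0.35939025  0.08185338] [ 0.54387586 -0.25581641  0.11874091]
 hang 0.008 324 (array([588.9,  25.6]), array([ 95.5, 113.9]), 9.7) [535. -26.   6.] [635.  87.  10.]
 hang 0.15 139 (array([585.7,  24.8]), array([47.7, 93.8]), 0.5) [562. -22. 148.] [610.  72. 152.]
 hang 0.155 144 (array([586.3,   2.1]), array([50.1, 48.2]), 0.3) [561. -22. 153.] [611.  26. 157.]
side 607 [ 0.42103181 -0.36168814  0.08587179] [ 0.544902  -0.2572357  0.1173395]
 hang 0.008 335 (array([584.5,  29. ]), array([ 98.9, 120.5]), 1.0) [535. -32.   6.] [635.  89.  10.]
 hang 0.15 85 (array([585.8,  25. ]), array([48.9, 98.6]), 2.6) [560. -24. 148.] [612.  73. 152.]
 hang 0.155 147 (array([586. ,   4.3]), array([50. , 57.6]), 0.7) [561. -25. 153.] [611.  33. 157.]
jar yaw 91.5 size [101.36287654 120.28396438  16.61701956] mouth [ 481.51719095 -308.38588007  108.04122615] floor [ 481.10808881 -292.76289952   19.40852838]
jar yaw 90.5 size [102.53797419 118.18907699  15.07445485] mouth [ 481.60213507 -310.04980621  108.83800996] floor [ 481.46575384 -294.4220653    20.20531218]
jar yaw 91.0 
[... 457 characters left out ...]
                                  ~~~^^^^^^^^^^^^^^
  File "h.py", line 6, in ray
    p=cv2.undistortPoints(uv,c["camera_matrix"],c["D"]).reshape(-1,2)
      ~~~~~~~~~~~~~~~~~~~^^^^^^^^^^^^^^^^^^^^^^^^^^^^^^
cv2.error: OpenCV(4.12.0) /io/opencv/modules/calib3d/src/undistort.dispatch.cpp:347: error: (-215:Assertion failed) CV_IS_MAT(_src) && CV_IS_MAT(_dst) && (_src->rows == 1 || _src->cols == 1) && (_dst->rows == 1 || _dst->cols == 1) && _src->cols + _src->rows - 1 == _dst->rows + _dst->cols - 1 && (CV_MAT_TYPE(_src->type) == CV_32FC2 || CV_MAT_TYPE(_src->type) == CV_64FC2) && (CV_MAT_TYPE(_dst->type) == CV_32FC2 || CV_MAT_TYPE(_dst->type) == CV_64FC2) in function 'cvUndistortPointsInternal'
```

```bash
python3 - <<'E'
from h import *
ims=[]
for n,(a,b,d,e) in dict(scene=(175,195,275,295),side=(280,250,380,350)).items():
    im=load(n+"0")["pixels"]; ims.append(cv2.resize(im[b:e,a:d],(400,400),interpolation=cv2.INTER_CUBIC))
cv2.imwrite("pics/crop1.png",np.hstack(ims))
# vial points through mouth in scene view
c=load("scene0"); m=np.zeros((400,640),bool);m[225:270,185:230]=1
v,u=np.nonzero(m);P=cloud(c,m)
hs=cv2.cvtColor(c["pixels"],cv2.COLOR_BGR2HSV)
s=(P[:,2]>.02)&(P[:,2]<.055)&(P[:,1]<-.31)&(P[:,1]>-.36)
k=(c["range_z"][v,u]>0);h=hs[v[k],u[k]]
for lab,g in (("salmon",s&(h[:,0]<20)&(h[:,1]>70)),("blue",s&(h[:,0]>100)&(h[:,0]<125)&(h[:,1]>110))):
    if g.sum(): print(lab,g.sum(),np.round(np.percentile(P[g],[2,50,98],axis=0)*1e3))
E
```

```text
salmon 93 [[ 459. -346.   26.]
 [ 474. -335.   37.]
 [ 489. -322.   41.]]
blue 30 [[ 444. -347.   31.]
 [ 450. -336.   37.]
 [ 471. -324.   42.]]
```

View pics/crop1.png

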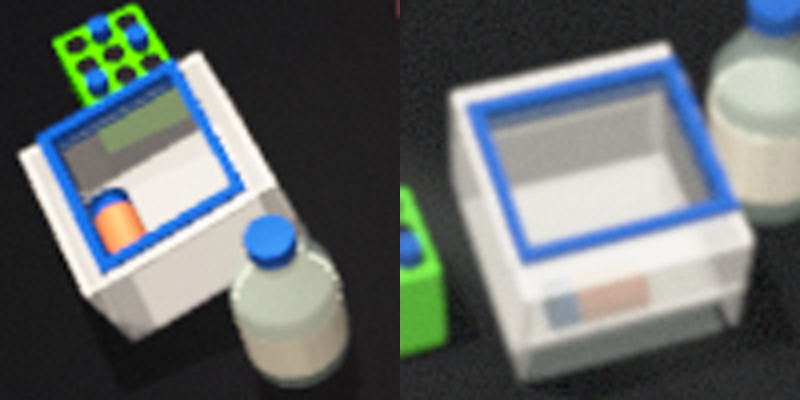

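The crops show the vial with its cap end at crop (112,198) in the scene view. Through the wall in the side view it spans crop (545,308) to (650,290).

```bash
python3 - <<'E'
from h import *
c=load("side0")
o,d=ray(c,[[316.3,327],[342.5,322.5],[324.8,326]])
print(np.round((o+d*((-.342-o[1])/d[:,1])[:,None])*1e3))
# jar planar numbers: vial centre expected
yaw=np.radians(91);x=np.array([np.cos(yaw),np.sin(yaw),0]);t=np.radians(10);z=np.array([0,0,1])
X=np.cos(t)*x+np.sin(t)*z;Z=-np.sin(t)*x+np.cos(t)*z
F=np.array([.4814,-.2939,.018]);print(F-.0399*X+.015*Z)
# 2D clearance check in jar X,Z plane
jar=[[(-44,90),(-44,72),(-44,76),(-64,76),(-64,35),(-50,0)],[(-50,0),(50,0)],[(50,0),(64,35),(64,76),(44,76),(44,90)]]
def samp(pl,n=40): 
    pl=np.array(pl,float);return np.vstack([a+(b-a)*np.linspace(0,1,n)[:,None] for a,b in zip(pl[:-1],pl[1:])])
J=np.vstack([samp(p) for p in jar])
f=np.radians(28);dd=np.array([-np.cos(f),np.sin(f)]);nn=np.array([np.sin(f),np.cos(f)]);h=np.array([-11,0.])
S=np.vstack([samp([(8,125),(8,0),h-2*nn,(-60,24),h+54*dd,h+45*dd,h+45*dd+18*nn,(-11,41),(-8,41),(-8,125)]),samp([(-20,125),(20,125)])])
V=np.array([-39.9,15])
def place(lean,lip=None,org=None):
    a=np.radians(lean-10);xs=np.array([np.cos(a),np.sin(a)]);zs=np.array([-np.sin(a),np.cos(a)])
    M=np.c_[xs,zs]
    if lip is not None: org=np.array(lip)-M@[-60,24]
    return np.array(org),M
def check(lean,**k):
    org,M=place(lean,**k);Q=S@M.T+org
    D=np.linalg.norm(Q[:,None]-J[None],axis=2);i=np.unravel_index(D.argmin(),D.shape)
    print(lean,k,"org",np.round(org,1),"minjar %.1f"%D.min(),"scoop pt",np.round(S[i[0]]),"jar pt",np.round(J[i[1]]),"vial gap %.1f"%(np.linalg.norm(Q-V,axis=1).min()-15),"minZ %.1f"%Q[:,1].min())
for o in (120,90,60,40): check(10,org=(26,o))
for o in (40,30,20): check(20,org=(34,o)); 
for o in (30,20,14,10): check(30,org=(40,o)); 
for l in (-20,-24,-30,-40,-48,-50): check(38,lip=(l,1))
for l in (-20,-16,-24):check(34,lip=(l,4))
for lean,lip in ((33,(-50,5)),(28,(-50,10)),(20,(-51,17)),(10,(-50,24))): check(lean,lip=lip)
for o in ((17,3),(17,10),(17,30),(17,60),(17,80),(20,60)): check(0,org=o)
E
```

```text
[[ 441. -342.   33.]
 [ 500. -342.   27.]
 [ 460. -342.   30.]]
[ 0.48213123 -0.33579217  0.02584355]
10 {'org': (26, 120)} org [ 26 120] minjar 31.6 scoop pt [8. 0.] jar pt [44. 90.] vial gap 101.5 minZ 118.2
10 {'org': (26, 90)} org [26 90] minjar 10.0 scoop pt [8. 0.] jar pt [44. 90.] vial gap 75.0 minZ 88.2
10 {'org': (26, 60)} org [26 60] minjar 10.0 scoop pt [ 8. 19.] jar pt [44. 79.] vial gap 48.6 minZ 58.2
10 {'org': (26, 40)} org [26 40] minjar 10.0 scoop pt [ 8. 38.] jar pt [44. 79.] vial gap 31.0 minZ 38.2
20 {'org': (34, 40)} org [34 40] minjar 8.2 scoop pt [ 8. 35.] jar pt [44. 76.] vial gap 24.6 minZ 36.2
20 {'org': (34, 30)} org [34 30] minjar 9.9 scoop pt [ 8. 45.] jar pt [44. 76.] vial gap 15.2 minZ 26.2
20 {'org': (34, 20)} org [34 20] minjar 11.6 scoop pt [ 8. 54.] jar pt [44. 76.] vial gap 6.1 minZ 16.2
30 {'org': (40, 30)} org [40 30] minjar 11.5 scoop pt [ 8. 42.] jar pt [44. 76.] vial gap 7.9 minZ 24.3
30 {'org': (40, 20)} org [40 20] minjar 10.7 scoop pt [8. 0.] jar pt [58. 19.] vial gap 1.8 minZ 14.3
30 {'org': (40, 14)} org [40 14] minjar 8.3 scoop pt [-12. 
[... 1479 characters left out ...]
.  0.] minjar 0.2 scoop pt [ 6. -0.] jar pt [17.  0.] vial gap -11.8 minZ -1.8
0 {'org': (17, 3)} org [17  3] minjar 1.7 scoop pt [ 7. -0.] jar pt [24.  0.] vial gap 3.6 minZ 1.6
0 {'org': (17, 10)} org [17 10] minjar 4.7 scoop pt [ 8. 83.] jar pt [44. 90.] vial gap 9.1 minZ 8.6
0 {'org': (17, 30)} org [17 30] minjar 8.2 scoop pt [ 8. 64.] jar pt [44. 90.] vial gap 24.8 minZ 28.6
0 {'org': (17, 60)} org [17 60] minjar 7.3 scoop pt [-60.  24.] jar pt [-44.  90.] vial gap 48.4 minZ 58.6
0 {'org': (17, 80)} org [17 80] minjar 16.9 scoop pt [ 8. 16.] jar pt [44. 90.] vial gap 64.2 minZ 78.6
0 {'org': (20, 60)} org [20 60] minjar 9.9 scoop pt [-60.  24.] jar pt [-44.  90.] vial gap 50.2 minZ 58.6
```

```bash
cat >> h.py <<'E'
ZS=.155  # grasp height on the scoop handle
def axes(yaw,lean):  # scoop axes: yaw of its x, handle leaning to -x (deg)
    return (R.from_euler('z',yaw,degrees=True)*R.from_euler('y',-lean,degrees=True)).as_matrix()
def tcp(org,yaw,lean):
    A=axes(yaw,lean); T=np.c_[A[:,1],A[:,0],-A[:,2]]
    return np.asarray(org)+A[:,2]*(ZS+.164),T
def jarpt(X,Z,Y,yaw=91.,F=(.4814,-.2939,.018)): return np.array(F)+axes(yaw,10)@np.array([X,Y,Z])/1e3
def rows(poses,base=None):
    from rig import get_obs
    o=get_obs();p0,R0=(o["position"],R.from_quat(o["tool_rot"])) if base is None else (base[0],R.from_matrix(base[1]))
    for p,T in poses:
        d=R0.inv().apply(p-p0)/.04; r=(R0.inv()*R.from_matrix(T)).as_rotvec()
        print([round(float(v),3) for v in np.r_[d,r]],"mm %.0f deg %.0f"%(np.linalg.norm(p-p0)*1e3,np.degrees(np.linalg.norm(r))))
def scoop_now():
    from rig import get_obs
    o=get_obs();T=R.from_quat(o["tool_rot"]).as_matrix();A2=-T[:,2]
    return np.round((o["position"]-A2*(ZS+.164))*1e3,1),"lean %.1f yaw %.1f"%(np.degrees(np.arctan2(np.hypot(A2[0],A2[1]),A2[2])),np.degrees(np.arctan2(T[1,1],T[0,1]))),np.round(o["q"],2),np.round(o["ft_force"],1),np.round(o["moment"],2),round(o["grip_width"]*1e3,1),round(o["grip_force"],1),o["time"]
E
python3 - <<'E'
from h import *
rows([tcp((.586,.0065,.125),90,0),tcp((.586,.0065,.025),90,0)])
E
```

```text
[-14.003, -11.305, -0.986, -0.002, -0.001, -0.288] mm 721 deg 16
[-14.004, -11.3, 1.514, -0.002, -0.001, -0.288] mm 722 deg 16
```

>>> {"fn": "move_arm", "kwargs": {
  "commands": [
    [[-5, -4, -1, 0, 0, -0.14], [-14, -11.3, -1, 0, 0, -0.288], [-14, -11.3, -1, 0, 0, -0.288], [-14, -11.3, -1, 0, 0, -0.288], [-14, -11.3, -1, 0, 0, -0.288], [-14, -11.3, -1, 0, 0, -0.288], [-14, -11.3, -1, 0, 0, -0.288], [-14, -11.3, -1, 0, 0, -0.288], [-14, -11.3, -1, 0, 0, -0.288], [-14, -11.3, -1, 0, 0, -0.288], [-14, -11.3, -1, 0, 0, -0.288], [-14, -11.3, -1, 0, 0, -0.288]]
  ],
  "claw": -1
}}

```text
time: 1.6
position: [0.5875, 0.0039, 0.4444]
tool_rot: [0.001, 1.0, -0.0, 0.0]
ft_force: [-0.7, 2.0, -0.6]
grip_width: 0.0871
grip_force: 0.0
```

```bash
python3 - <<'E'
from h import *
from rig import *
print(scoop_now())
c=camera("wrist");np.savez("w1.npz",**c);cv2.imwrite("pics/w1.png",c["pixels"])
P=cloud(c,hsv(c,(22,130,80),(34,255,255)));print(len(P),np.percentile(P[:,2],[5,50,95]))
T=P[P[:,2]>.205];print("top",rect(T) if len(T)>5 else 0);T=P[abs(P[:,2]-.156)<.004];print("collar",rect(T) if len(T)>5 else 0)
Q=cloud(c,c["range_z"]>0);Q=Q[(abs(Q[:,0]-.586)<.07)&(abs(Q[:,1]-.02)<.08)]
for z in (.15,.155,.008):
    T=Q[abs(Q[:,2]-z)<.0025]; print(z,len(T), (rect(T),np.round(T.min(0)*1e3),np.round(T.max(0)*1e3)) if len(T)>5 else 0)
E
```

```text
(array([587.7,   3.8, 125.4]), 'lean 0.0 yaw 89.9', array([-0.18,  0.43,  1.48, -0.  ,  1.22, -1.75]), array([-0.7,  2. , -0.6]), array([0.03, 0.  , 0.04]), 87.1, 0.0, 1.6)
3233 [0.15404916 0.15570993 0.21542441]
top (array([583.5,   8.6]), array([15.8, 15.7]), 1.7)
collar (array([584.1,   8.6]), array([50.3, 39.6]), 1.2)
0.15 2164 ((array([583.1,  26.7]), array([49.3, 94.2]), 1.2), array([558., -21., 148.]), array([608.,  74., 152.]))
0.155 2371 ((array([584.1,   4. ]), array([50.3, 48.8]), 1.4), array([559., -21., 153.]), array([610.,  29., 157.]))
0.008 3383 ((array([583. ,  31.3]), array([ 99.5, 115.1]), 0.1), array([533., -26.,   6.]), array([633.,  89.,  10.]))
```

View pics/w1.png

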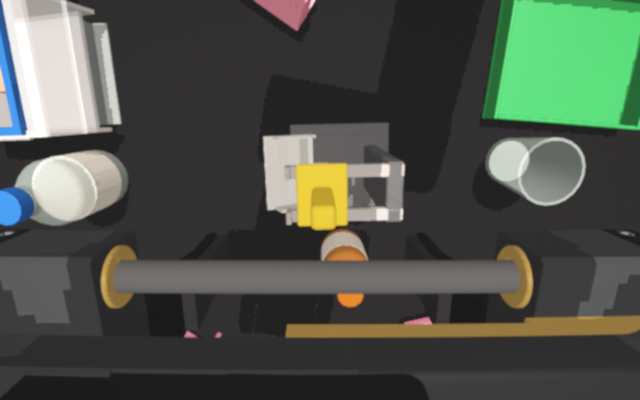

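The wrist view shows the collar at (322,195) with the prongs to its right and the post at (390,185). The tray is at upper right and the amber bottle just below the grip. Nothing blocks the descent.

```bash
python3 - <<'E'
from h import *
print(scoop_now()[0]);rows([tcp((.585,.0077,.025),91,0)])
E
```

```text
[5.907e+02 2.000e-01 1.256e+02]
[0.122, 0.167, 2.514, -0.004, 0.004, -0.021] mm 101 deg 1
```

>>> {"fn": "move_arm", "kwargs": {
  "commands": [
    [[0, 0, 0, 0, 0, 0], [0, 0, 0, 0, 0, 0], [0, 0, 0, 0, 0, 0], [0, 0, 0, 0, 0, 0]]
  ]
}}

```text
time: 2.15
position: [0.5856, 0.0079, 0.4449]
tool_rot: [-0.001, 1.0, 0.0, -0.0]
ft_force: [0.3, -0.0, -0.4]
grip_width: 0.0871
grip_force: 0.0
```

```bash
python3 - <<'E'
from h import *
print(scoop_now());rows([tcp((.585,.0077,.025),91,0)])
E
```

```text
(array([585.5,   7.9, 125.9]), 'lean 0.0 yaw 90.1', array([-0.18,  0.43,  1.49,  0.  ,  1.22, -1.75]), array([ 0.3, -0. , -0.4]), array([ 0.04,  0.04, -0.04]), 87.1, 0.0, 2.15)
[0.014, -0.006, 2.522, 0.0, -0.0, -0.016] mm 101 deg 1
```

>>> {"fn": "move_arm", "kwargs": {
  "commands": [
    [[0, 0, 0.7, 0, 0, -0.005], [0, 0, 1.5, 0, 0, -0.01], [0, 0, 2.1, 0, 0, -0.016], [0, 0, 2.52, 0, 0, -0.016], [0, 0, 2.52, 0, 0, -0.016], [0, 0, 2.52, 0, 0, -0.016]]
  ]
}}

```text
time: 2.9
position: [0.5865, 0.007, 0.3448]
tool_rot: [-0.008, 1.0, -0.0, 0.001]
ft_force: [0.5, -0.5, 1.4]
grip_width: 0.0871
grip_force: 0.0
```

>>> {"fn": "move_arm", "kwargs": {
  "commands": [
    [[0, 0, 0, 0, 0, 0], [0, 0, 0, 0, 0, 0], [0, 0, 0, 0, 0, 0], [0, 0, 0, 0, 0, 0], [0, 0, 0, 0, 0, 0], [0, 0, 0, 0, 0, 0], [0, 0, 0, 0, 0, 0], [0, 0, 0, 0, 0, 0]]
  ],
  "claw": 1,
  "squeeze": 50
}}

```text
time: 3.9
position: [0.586, 0.007, 0.344]
tool_rot: [-0.008, 1.0, 0.0, -0.0]
ft_force: [0.5, -2.9, -1.7]
grip_width: 0.0159
grip_force: 50.0
```

```bash
python3 - <<'E'
from h import *
from rig import *
print(scoop_now())
for n in("scene","side"):
    c=camera(n);P=cloud(c,hsv(c,(22,130,80),(34,255,255),(300,150,360,230)));T=P[abs(P[:,2]-.156)<.004];print("collar",rect(T),np.median(T[:,2]),len(T))
E
```

```text
(array([586. ,   7.1,  25. ]), 'lean 0.0 yaw 90.9', array([-0.18,  0.55,  1.59,  0.  ,  1.  , -1.77]), array([ 0.5, -2.9, -1.7]), array([-0.17,  0.03,  0.04]), 15.9, 50.0, 3.9)
collar (array([587. ,   5.7]), array([48. , 38.8]), 0.7) 0.1543453617861984 112
collar (array([585.7,   4. ]), array([49.5, 44.7]), 0.3) 0.15530279062424351 118
```

>>> {"fn": "move_arm", "kwargs": {
  "commands": [
    [[0, 0, -0.15, 0, 0, 0], [0, 0, -0.35, 0, 0, 0], [0, 0, -0.37, 0, 0, 0], [0, -0.3, -0.37, 0, 0, 0], [0, -0.8, -0.37, 0, 0, 0], [0, -1.4, -0.37, 0, 0, 0], [0, -1.9, -0.37, 0, 0, 0], [0, -2, -0.5, 0, 0, 0], [0, -2, -1.3, 0, 0, 0], [0, -2, -2.4, 0, 0, 0], [0, -2, -3.4, 0, 0, 0], [0, -2, -3.7, 0, 0, 0]]
  ]
}}

```text
time: 5.5
position: [0.5876, -0.0729, 0.4951]
tool_rot: [-0.008, 1.0, -0.001, 0.003]
ft_force: [-0.2, 0.5, -1.6]
grip_width: 0.0154
grip_force: 50.0
```

```bash
cat >> h.py <<'E'
def J(lean,X,Z,Y=6.5,**k): return tcp(jarpt(X,Z,Y,**k),k.get("yaw",91.),lean)
E
python3 - <<'E'
from h import *
print(scoop_now());rows([J(10,26,160),J(10,26,120)])
c=load("w1");
for n in("scene","side"):
    c=load(n+"0");print(n,[np.round(proj(c,p)) for p in ((.56,-.27,.07),)])
m=hsv(load("scene0"),(100,120,80),(125,255,255),(232,245,255,270));P=cloud(load("scene0"),m);print(np.median(P,0))
E
```

```text
(array([589.4, -73.4, 176.1]), 'lean 0.3 yaw 90.9', array([-0.31,  0.39,  1.41,  0.  ,  1.34, -1.9 ]), array([-0.2,  0.5, -1.6]), array([0.01, 0.01, 0.02]), 15.4, 50.0, 5.5)
[2.907, -6.92, 0.016, -0.176, 0.006, -0.0] mm 300 deg 10
[2.913, -6.744, 1.001, -0.176, 0.006, -0.0] mm 297 deg 10
scene [array([[237., 259.]])]
side [array([[358., 280.]])]
[ 0.60075902 -0.26014803  0.14250423]
```

>>> {"fn": "move_arm", "kwargs": {
  "commands": [
    [[0.5, -1.2, 0, -0.03, 0, 0], [1.1, -2.5, 0, -0.07, 0, 0], [1.7, -4, 0, -0.11, 0, 0], [2.2, -5.3, 0, -0.14, 0, 0], [2.7, -6.4, 0, -0.165, 0, 0], [2.9, -6.9, 0, -0.176, 0, 0], [2.9, -6.9, 0, -0.176, 0, 0], [2.9, -6.9, 0, -0.176, 0, 0], [2.9, -6.9, 0, -0.176, 0, 0]]
  ]
}}

```text
time: 6.62
position: [0.4765, -0.3492, 0.492]
tool_rot: [-0.009, 0.996, 0.088, -0.001]
ft_force: [-0.6, 0.0, -1.8]
grip_width: 0.0157
grip_force: 50.0
```

```bash
python3 - <<'E'
from h import *
from rig import *
print(scoop_now())
ims=[]
for n in("wrist","scene","side"):
    c=camera(n);np.savez(n+"2.npz",**c)
    if n!="wrist":
        # scoop collar check
        P=cloud(c,hsv(c,(22,130,80),(34,255,255),(150,80,400,300)));print(n,len(P),np.round(np.median(P,0)*1e3))
o=tcp([0,0,0],91,0)
s=scoop_now()[0]/1e3;A=axes(91,10)
print("expected collar",s+A[:,2]*.128)
w=load("wrist2");cv2.imwrite("pics/w2.png",w["pixels"])
P=cloud(w,hsv(w,(100,120,80),(125,255,255)));P=P[(P[:,2]>.075)&(P[:,2]<.13)&(abs(P[:,0]-.48)<.1)&(abs(P[:,1]+.3)<.1)]
A=axes(91,10);L=P@A;lo,hi=np.percentile(L,[1,99],axis=0);print(len(P),(hi-lo)*1e3,"mid",A@np.r_[(lo+hi)[:2]/2,hi[2]]*1e3,"expect mouth",jarpt(0,90,0)*1e3)
P=cloud(w,hsv(w,(3,70,100),(18,200,255)));P=P[(P[:,2]<.06)&(abs(P[:,1]+.33)<.05)];print("salmon",len(P),np.round(np.percentile(P,[2,50,98],axis=0)*1e3) if len(P) else 0)
E
```

```text
(array([ 475.5, -293.1,  177.9]), 'lean 10.1 yaw 91.1', array([-0.85,  0.42,  1.38,  0.11,  1.48, -2.45]), array([-0.6,  0. , -1.8]), array([-0.18,  0.04, -0.06]), 15.7, 50.0, 6.625)
scene 346 [ 484. -319.  310.]
side 210 [ 460. -319.  306.]
expected collar [ 0.47578791 -0.31612358  0.30415539]
1106 [101.39436039  70.75773302   6.02903513] mid [ 455.92585742 -308.88347036  107.77819093] expect mouth [ 481.67275207 -309.52595572  106.63269777]
salmon 0 0
```

View pics/w2.png

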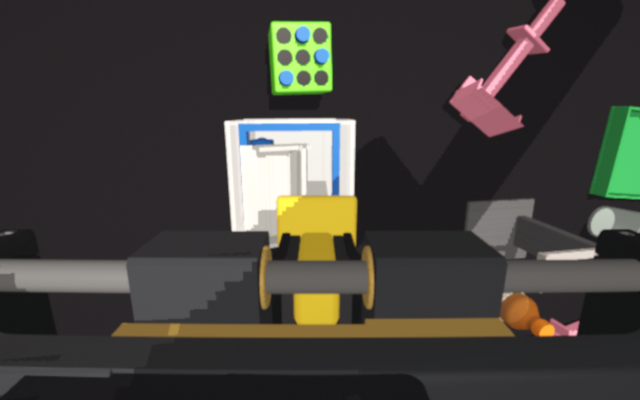

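The wrist view shows the scoop pocket (white, ~(270,185)) above the mouth (blue rim 240..340, top edge row 127). It hides the vial. J6 is at -2.45, so I check the joint ranges for the lean with a quick kinematic fit.

```bash
cat > kin.py <<'E'
from h import *
from rig import get_obs
from scipy.optimize import least_squares
def Rot(q,s4=1): return (R.from_euler('z',q[0])*R.from_euler('y',q[1]+q[2])*R.from_euler('z',s4*q[3])*R.from_euler('y',q[4])*R.from_euler('z',q[5]+np.pi/2))
def cols(q):
    A=R.from_euler('z',q[0]);y=lambda t:R.from_euler('y',t)
    return np.c_[A.apply([1,0,0]),[0,0,1],A.apply(y(q[1]).apply([0,0,1])),A.apply(y(q[1]+q[2]).apply([1,0,0])),A.apply(y(q[1]+q[2]).apply([0,0,1])),Rot(q).as_matrix()[:,2]]
o=get_obs()
D=[([1.10447503,.528475624,1.43390181,0,1.18142879,-.178477],[.17723013,.59898287,.40376556]),([-.18,.43,1.49,0,1.22,-1.75],[.5856,.0079,.4449]),([-.18,.55,1.59,0,1.,-1.77],[.586,.007,.344]),([-.31,.39,1.41,0,1.34,-1.9],[.5876,-.0729,.4951]),([-.85,.42,1.38,.11,1.48,-2.45],[.4765,-.3492,.492])]
par=np.linalg.lstsq(np.vstack([cols(q) for q,_ in D]),np.hstack([p for _,p in D]),rcond=1e-3)[0]
lim=np.array([[-3.08,3.08],[-.75,2.2],[.22,2.44],[-1.43,4.57],[0,2.65],[-2.85,2.85]])
def ik(p,T,q0):
    f=lambda q:np.r_[(cols(q)@par-p)*5,(Rot(q).inv()*R.from_matrix(T)).as_rotvec()]
    r=least_squares(f,q0,bounds=(lim[:,0]-.6,lim[:,1]+.6));return r.x,r.cost
E
python3 - <<'E'
from kin import *
print("par",par.round(3),[np.round(cols(q)@par-p,3) for q,p in D])
print(np.round((Rot(o["q"]).inv()*R.from_quat(o["tool_rot"])).as_rotvec(),3),o["q"].round(3))
q=o["q"]
for a in ((10,26,120),(20,34,38),(38,44,10),(38,14,8),(28,14,6),(10,12,3),(0,17,3),(0,17,150)):
    q,c=ik(*J(*a),q);print(a,q.round(2),round(c,5))
q=np.array([0.5,.5,1.5,0,1.2,-1.1])
for l in (0,20,40,50,55):
    q,c=ik(*tcp((.465,.31,.08),90,l),q);print("tray",l,q.round(2),round(c,5))
E
```

```text
par [-0.045  0.836  0.849  0.352  0.419  0.688] [array([ 0.108, -0.032, -0.008]), array([-0.012, -0.112,  0.   ]), array([-0.032, -0.108,  0.005]), array([-0.01 , -0.112, -0.   ]), array([-0.067, -0.003,  0.003])]
[-0. -0. -0.] [-0.847  0.416  1.38   0.114  1.481 -2.453]
(10, 26, 120) [-0.77  0.49  1.35  0.12  1.43 -2.38] 0.0
(20, 34, 38) [-0.9   0.7   1.22  0.21  1.5  -2.54] 0.0
(38, 44, 10) [-1.06  1.03  0.8   0.31  1.9  -2.64] 0.0
(38, 14, 8) [-1.08  1.05  0.74  0.31  1.94 -2.64] 0.0
(28, 14, 6) [-1.    0.87  1.01  0.25  1.68 -2.62] 0.0
(10, 12, 3) [-0.76  0.63  1.43  0.13  1.21 -2.41] 0.0
(0, 17, 3) [-0.53  0.55  1.61  0.    0.97 -2.12] 0.0
(0, 17, 150) [-0.57  0.36  1.48  0.    1.29 -2.16] 0.0
tray 0 [ 0.59  0.48  1.56  0.    1.1  -0.98] 0.0
tray 20 [-0.07  0.53  1.76  0.44  0.92 -1.93] 0.0
tray 40 [-0.63  0.85  1.63  0.59  1.2  -2.57] 0.0
tray 50 [-0.78  1.03  1.46  0.59  1.38 -2.69] 0.0
tray 55 [-0.84  1.12  1.37  0.58  1.48 -2.72] 0.0
```

```bash
sed -i "s/np.c_\[A.apply(\[1,0,0\])/np.c_[A.apply([0,1,0]),A.apply([1,0,0])/; s/rcond=1e-3/rcond=3e-3/" kin.py
python3 - <<'E'
from kin import *
print("par",par.round(3),[np.round(cols(q)@par-p,3) for q,p in D])
q=o["q"]
for a in ((10,26,120),(20,34,38),(38,44,10),(38,14,8),(28,14,6),(10,12,3),(0,17,3),(0,17,150)):
    q,c=ik(*J(*a),q);print(a,q.round(2),round(c,5))
q=np.array([0.5,.5,1.5,0,1.2,-1.1])
for l in (0,20,40,50,55):
    q,c=ik(*tcp((.465,.31,.08),90,l),q);print("tray",l,q.round(2),round(c,5))
E
```

```text
par [ 0.111 -0.005  0.311  0.583  0.118  0.401  0.149] [array([-0.,  0.,  0.]), array([ 0.   , -0.001, -0.   ]), array([-0., -0.,  0.]), array([-0.   ,  0.002,  0.001]), array([ 0.   ,  0.   , -0.001])]
(10, 26, 120) [-0.85  0.45  1.44  0.11  1.39 -2.46] 0.0
(20, 34, 38) [-0.9   0.61  1.44  0.21  1.38 -2.56] 0.0
(38, 44, 10) [-1.    0.83  1.27  0.33  1.63 -2.67] 0.0
(38, 14, 8) [-1.02  0.86  1.2   0.32  1.67 -2.68] 0.0
(28, 14, 6) [-0.97  0.75  1.34  0.26  1.48 -2.64] 0.0
(10, 12, 3) [-0.84  0.58  1.56  0.13  1.14 -2.49] 0.0
(0, 17, 3) [-0.73  0.51  1.68  0.    0.95 -2.32] 0.0
(0, 17, 150) [-0.77  0.35  1.49  0.    1.3  -2.36] 0.0
tray 0 [ 0.39  0.44  1.61  0.    1.09 -1.18] 0.0
tray 20 [ 0.08  0.39  1.8   0.43  0.96 -1.74] 0.0
tray 40 [-0.22  0.51  1.92  0.8   1.06 -2.33] 0.0
tray 50 [-0.34  0.63  1.95  0.91  1.15 -2.56] 0.0
tray 55 [-0.39  0.7   1.95  0.94  1.21 -2.65] 0.0
```

```bash
cat >> h.py <<'E'
def path(wp,n,Y=6.5,f=J):
    wp=np.array(wp,float);s=np.linspace(0,len(wp)-1,n)
    return [f(*[np.interp(t,range(len(wp)),wp[:,k]) for k in range(3)],Y) for t in s]
E
python3 - <<'E'
from h import *
print(scoop_now());rows(path([(10,26,158),(10,26,60),(20,34,38),(30,42,22)],13)[1:])
E
```

```text
(array([ 475.4, -293.9,  178.1]), 'lean 10.1 yaw 91.0', array([-0.85,  0.42,  1.38,  0.11,  1.48, -2.45]), array([ 0.4,  0.1, -1.2]), array([-0.16, -0.04, -0.04]), 15.6, 50.0, 6.775)
[0.012, -0.037, 0.603, 0.001, 0.0, 0.001] mm 24 deg 0
[0.012, -0.038, 1.216, 0.001, 0.0, 0.001] mm 49 deg 0
[0.012, -0.038, 1.828, 0.001, 0.0, 0.001] mm 73 deg 0
[0.012, -0.039, 2.441, 0.001, 0.0, 0.001] mm 98 deg 0
[0.012, -0.337, 2.586, -0.042, 0.0, 0.001] mm 104 deg 2
[0.012, -0.635, 2.745, -0.086, 0.0, 0.001] mm 113 deg 5
[0.013, -0.931, 2.92, -0.129, 0.0, 0.001] mm 123 deg 7
[0.013, -1.225, 3.11, -0.173, 0.0, 0.001] mm 134 deg 10
[0.013, -1.517, 3.278, -0.217, 0.0, 0.001] mm 144 deg 12
[0.013, -1.805, 3.46, -0.26, 0.0, 0.001] mm 156 deg 15
[0.013, -2.089, 3.657, -0.304, 0.0, 0.001] mm 168 deg 17
[0.014, -2.369, 3.869, -0.348, 0.0, 0.001] mm 181 deg 20
```

>>> {"fn": "move_arm", "kwargs": {
  "commands": [
    [[0, -0.04, 0.5, 0, 0, 0], [0, -0.04, 1.1, 0, 0, 0], [0, -0.04, 1.8, 0, 0, 0], [0, -0.04, 2.44, 0, 0, 0], [0, -0.34, 2.59, -0.042, 0, 0], [0, -0.64, 2.75, -0.086, 0, 0], [0, -0.93, 2.92, -0.13, 0, 0], [0, -1.23, 3.11, -0.173, 0, 0], [0, -1.52, 3.28, -0.217, 0, 0], [0, -1.8, 3.46, -0.26, 0, 0], [0, -2.09, 3.66, -0.304, 0, 0], [0, -2.37, 3.87, -0.348, 0, 0]]
  ]
}}

```text
time: 8.28
position: [0.4769, -0.4178, 0.3222]
tool_rot: [-0.008, 0.965, 0.26, -0.002]
ft_force: [0.1, -0.4, -0.8]
grip_width: 0.016
grip_force: 50.0
```

```bash
python3 - <<'E'
from h import *
print(scoop_now());rows([J(34,44,15),J(38,44,11),J(38,44,9)]+path([(38,44,8.2),(38,15,8.2)],7)[1:])
E
```

```text
(array([ 474.3, -257.5,   46.5]), 'lean 30.2 yaw 90.9', array([-0.95,  0.71,  1.38,  0.29,  1.51, -2.62]), array([ 0.1, -0.4, -0.8]), array([-0.55,  0.03,  0.05]), 16.0, 50.0, 8.275)
[-0.004, -0.517, 0.202, -0.067, 0.001, -0.001] mm 22 deg 4
[-0.005, -1.105, 0.352, -0.137, 0.001, -0.001] mm 46 deg 8
[-0.005, -1.123, 0.399, -0.137, 0.001, -0.001] mm 48 deg 8
[-0.005, -1.243, 0.376, -0.137, 0.001, -0.001] mm 52 deg 8
[-0.005, -1.356, 0.334, -0.137, 0.001, -0.001] mm 56 deg 8
[-0.005, -1.47, 0.293, -0.137, 0.001, -0.001] mm 60 deg 8
[-0.005, -1.583, 0.251, -0.137, 0.001, -0.001] mm 64 deg 8
[-0.005, -1.697, 0.209, -0.137, 0.001, -0.001] mm 68 deg 8
[-0.005, -1.81, 0.168, -0.137, 0.001, -0.001] mm 73 deg 8
```

>>> {"fn": "move_arm", "kwargs": {
  "commands": [
    [[0, -0.25, 0.1, -0.033, 0, 0], [0, -0.52, 0.2, -0.067, 0, 0], [0, -0.8, 0.27, -0.1, 0, 0], [0, -1.1, 0.35, -0.137, 0, 0], [0, -1.12, 0.4, -0.137, 0, 0], [0, -1.12, 0.4, -0.137, 0, 0], [0, -1.12, 0.4, -0.137, 0, 0]]
  ]
}}

```text
time: 9.15
position: [0.4775, -0.4476, 0.2871]
tool_rot: [-0.008, 0.946, 0.324, -0.003]
ft_force: [-0.6, 0.4, -1.3]
grip_width: 0.016
grip_force: 50.0
```

```bash
python3 - <<'E'
from h import *
print(scoop_now(),jarpt(44,9,6.5));rows([J(38,44,8),J(38,44,6)]+path([(38,44,7.5),(38,15,7.5)],7)[1:])
E
```

```text
(array([ 474.3, -251.9,   35.3]), 'lean 37.9 yaw 91.0', array([-0.99,  0.8 ,  1.31,  0.34,  1.61, -2.66]), array([-0.6,  0.4, -1.3]), array([-0.61, -0.06,  0.01]), 16.0, 50.0, 9.15) [ 0.47417203 -0.25225109  0.03450379]
[-0.001, -0.051, 0.031, -0.003, 0.001, -0.001] mm 2 deg 0
[-0.001, -0.074, 0.075, -0.003, 0.001, -0.001] mm 4 deg 0
[-0.002, -0.163, -0.014, -0.003, 0.001, -0.001] mm 7 deg 0
[-0.002, -0.27, -0.071, -0.003, 0.001, -0.001] mm 11 deg 0
[-0.002, -0.377, -0.127, -0.003, 0.001, -0.001] mm 16 deg 0
[-0.002, -0.484, -0.184, -0.003, 0.001, -0.001] mm 21 deg 0
[-0.002, -0.591, -0.24, -0.003, 0.001, -0.001] mm 26 deg 0
[-0.002, -0.697, -0.297, -0.003, 0.001, -0.001] mm 30 deg 0
```

>>> {"fn": "move_arm", "kwargs": {
  "commands": [
    [[0, -0.04, 0.03, 0, 0, 0], [0, -0.05, 0.05, 0, 0, 0], [0, -0.06, 0.075, 0, 0, 0], [0, -0.06, 0.075, 0, 0, 0], [0, -0.06, 0.075, 0, 0, 0]]
  ]
}}

```text
time: 9.78
position: [0.4774, -0.4483, 0.2841]
tool_rot: [-0.008, 0.946, 0.324, -0.002]
ft_force: [-0.4, -3.0, 5.6]
grip_width: 0.0156
grip_force: 50.0
```

```bash
python3 - <<'E'
from h import *
s=scoop_now();print(s, "jar coords",(axes(91,10).T@(s[0]/1e3-jarpt(0,0,0)))*1e3)
E
```

```text
(array([ 474.5, -252.6,   32.3]), 'lean 37.9 yaw 91.0', array([-0.99,  0.81,  1.31,  0.34,  1.61, -2.66]), array([-0.4, -3. ,  5.6]), array([0.05, 0.27, 0.1 ]), 15.6, 50.0, 9.775) jar coords [43.26812664  6.17816471  6.89126242]
```

>>> {"fn": "move_arm", "kwargs": {
  "commands": [
    [[0, -0.08, -0.043, 0, 0, 0], [0, -0.16, -0.085, 0, 0, 0], [0, -0.24, -0.128, 0, 0, 0], [0, -0.32, -0.17, 0, 0, 0], [0, -0.4, -0.213, 0, 0, 0], [0, -0.48, -0.256, 0, 0, 0], [0, -0.55, -0.293, 0, 0, 0], [0, -0.6, -0.32, 0, 0, 0], [0, -0.62, -0.33, 0, 0, 0], [0, -0.62, -0.33, 0, 0, 0]]
  ]
}}

```text
time: 11.02
position: [0.4779, -0.4738, 0.2786]
tool_rot: [-0.008, 0.944, 0.329, -0.003]
ft_force: [0.5, 2.8, 7.4]
grip_width: 0.016
grip_force: 50.0
```

```bash
python3 - <<'E'
from h import *
from rig import *
s=scoop_now();print(s, "jar coords",(axes(91,10).T@(s[0]/1e3-jarpt(0,0,0)))*1e3)
ims=[]
for n,(a,b,d,e) in dict(scene=(150,170,280,300),side=(270,240,390,360)).items():
    im=camera(n)["pixels"]; ims.append(cv2.resize(im[b:e,a:d],(400,400),interpolation=cv2.INTER_CUBIC))
cv2.imwrite("pics/crop3.png",np.hstack(ims))
E
```

```text
(array([ 474.4, -275.8,   28.6]), 'lean 38.4 yaw 91.0', array([-1.01,  0.84,  1.25,  0.33,  1.65, -2.67]), array([0.5, 2.8, 7.4]), array([1.43, 0.11, 0.03]), 16.0, 50.0, 11.025) jar coords [19.78328703  6.68304531  7.27519482]
```

View pics/crop3.png

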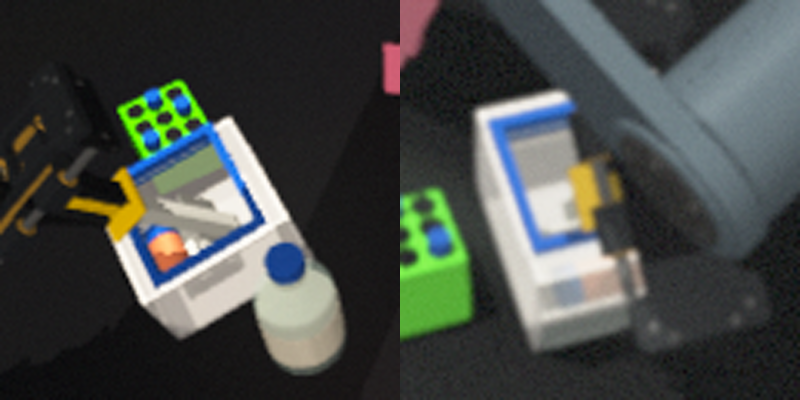

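The scoop is in the jar with the vial (scene crop (165,240)) at the front of the pocket. The lip has not reached the wall foot: it is at X≈-44, so I push further.

>>> {"fn": "move_arm", "kwargs": {
  "commands": [
    [[0, -0.07, -0.035, 0, 0, 0], [0, -0.13, -0.07, 0, 0, 0], [0, -0.17, -0.09, 0, 0, 0], [0, -0.17, -0.09, 0, 0, 0], [0, -0.17, -0.09, 0, 0, 0]]
  ]
}}

```text
time: 11.75
position: [0.478, -0.4804, 0.2771]
tool_rot: [-0.008, 0.944, 0.331, -0.003]
ft_force: [0.6, 5.1, 7.1]
grip_width: 0.0158
grip_force: 50.0
```

```bash
cat >> h.py <<'E'
def st(F=True):
    s=scoop_now();L=(axes(91,10).T@(s[0]/1e3-jarpt(0,0,0)))*1e3
    from rig import get_obs
    T=R.from_quat(get_obs()["tool_rot"]).as_matrix();A=np.c_[T[:,1],T[:,0],-T[:,2]]
    lip=axes(91,10).T@(s[0]/1e3+A@[-.06,0,.024]-jarpt(0,0,0))*1e3
    print(s,"org",L.round(1),"lip",lip.round(1))
E
python3 -c "
from h import *
st()"
```

```text
(array([ 474.4, -281.4,   27.9]), 'lean 38.6 yaw 91.0', array([-1.01,  0.85,  1.23,  0.33,  1.66, -2.67]), array([0.6, 5.1, 7.1]), array([ 1.97,  0.  , -0.07]), 15.8, 50.0, 11.75) org [14.1  6.8  7.6] lip [-50.    6.8  -0.1]
```

```bash
python3 - <<'E'
from h import *
rows(path([(38.6,13.6,7.2),(33,12.6,6.6),(28,12,6.2),(22,11,5.2),(16,11,4.5)],11,Y=6.8)[1:])
E
```

```text
[0.005, 0.286, 0.007, 0.039, -0.001, -0.0] mm 11 deg 2
[0.005, 0.585, 0.026, 0.078, -0.001, -0.0] mm 23 deg 4
[0.005, 0.87, 0.055, 0.115, -0.001, -0.0] mm 35 deg 7
[0.005, 1.138, 0.092, 0.15, -0.001, -0.0] mm 46 deg 9
[0.005, 1.406, 0.139, 0.185, -0.001, -0.0] mm 57 deg 11
[0.005, 1.719, 0.212, 0.227, -0.001, -0.0] mm 69 deg 13
[0.005, 2.029, 0.298, 0.269, -0.001, -0.0] mm 82 deg 15
[0.005, 2.341, 0.398, 0.311, -0.001, -0.0] mm 95 deg 18
[0.005, 2.653, 0.513, 0.353, -0.001, -0.0] mm 108 deg 20
[0.005, 2.961, 0.641, 0.395, -0.001, -0.0] mm 121 deg 23
```

>>> {"fn": "move_arm", "kwargs": {
  "commands": [
    [[0, 0.14, 0, 0.02, 0, 0], [0, 0.29, 0.01, 0.039, 0, 0], [0, 0.585, 0.026, 0.078, 0, 0], [0, 0.87, 0.055, 0.115, 0, 0], [0, 1.14, 0.092, 0.15, 0, 0], [0, 1.41, 0.14, 0.185, 0, 0], [0, 1.72, 0.21, 0.227, 0, 0], [0, 2.03, 0.3, 0.269, 0, 0], [0, 2.34, 0.4, 0.311, 0, 0], [0, 2.65, 0.51, 0.353, 0, 0], [0, 2.96, 0.64, 0.395, 0, 0], [0, 2.96, 0.64, 0.395, 0, 0]]
  ]
}}

```text
time: 13.25
position: [0.4762, -0.3729, 0.3292]
tool_rot: [-0.009, 0.991, 0.133, -0.001]
ft_force: [-0.8, 1.2, -1.0]
grip_width: 0.0156
grip_force: 50.0
```

```bash
python3 - <<'E'
from h import *
from rig import *
st()
ims=[]
for n,(a,b,d,e) in dict(scene=(150,170,280,300),side=(270,240,390,360)).items():
    im=camera(n)["pixels"]; ims.append(cv2.resize(im[b:e,a:d],(400,400),interpolation=cv2.INTER_CUBIC))
cv2.imwrite("pics/crop4.png",np.hstack(ims))
rows(path([(16,11,4.5),(10,12,4.5),(5,14,5),(0,17,6)],10,Y=6.5)[1:])
E
```

```text
(array([ 474.6, -289. ,   21.4]), 'lean 15.3 yaw 91.0', array([-0.88,  0.62,  1.5 ,  0.17,  1.23, -2.55]), array([-0.8,  1.2, -1. ]), array([0.21, 0.06, 0.06]), 15.6, 50.0, 13.25) org [5.5 6.7 2.5] lip [-56.4   6.7  20.9]
[-0.001, 0.354, -0.033, 0.022, 0.0, -0.001] mm 14 deg 1
[-0.001, 0.641, -0.021, 0.057, -0.0, -0.001] mm 26 deg 3
[-0.001, 0.927, 0.0, 0.092, -0.0, -0.001] mm 37 deg 5
[-0.001, 1.174, 0.022, 0.121, -0.0, -0.001] mm 47 deg 7
[-0.0, 1.421, 0.051, 0.15, -0.0, -0.001] mm 57 deg 9
[-0.0, 1.667, 0.087, 0.179, -0.0, -0.001] mm 67 deg 10
[0.0, 1.92, 0.125, 0.209, -0.0, -0.001] mm 77 deg 12
[0.0, 2.172, 0.171, 0.238, -0.0, -0.001] mm 87 deg 14
[0.001, 2.423, 0.223, 0.267, -0.0, -0.001] mm 97 deg 15
```

View pics/crop4.png

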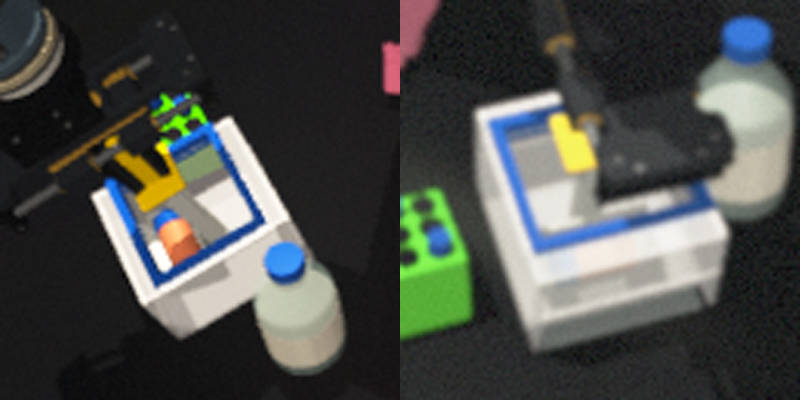

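The vial now sits back in the pocket (scene crop (178,240), with bare pocket floor in front of it). I carry on righting, then lift along the jar axis.

>>> {"fn": "move_arm", "kwargs": {
  "commands": [
    [[0, 0.12, -0.02, 0.007, 0, 0], [0, 0.35, -0.033, 0.022, 0, 0], [0, 0.64, -0.02, 0.057, 0, 0], [0, 0.93, 0, 0.092, 0, 0], [0, 1.17, 0.02, 0.121, 0, 0], [0, 1.42, 0.05, 0.15, 0, 0], [0, 1.67, 0.087, 0.179, 0, 0], [0, 1.92, 0.125, 0.209, 0, 0], [0, 2.17, 0.17, 0.238, 0, 0], [0, 2.42, 0.22, 0.267, 0, 0], [0, 2.42, 0.22, 0.267, 0, 0], [0, 2.42, 0.22, 0.267, 0, 0]]
  ]
}}

```text
time: 14.85
position: [0.4748, -0.2785, 0.3462]
tool_rot: [-0.008, 1.0, -0.001, 0.0]
ft_force: [0.5, 0.2, -1.3]
grip_width: 0.0159
grip_force: 50.0
```

```bash
python3 - <<'E'
from h import *
st()
rows(path([(0,17,6),(0,18,150)],11,Y=6)[1:])
E
```

```text
(array([ 474.9, -279. ,   27.2]), 'lean 0.1 yaw 90.9', array([-0.73,  0.51,  1.68, -0.  ,  0.95, -2.32]), array([ 0.5,  0.2, -1.3]), array([0.03, 0.01, 0.03]), 15.9, 50.0, 14.85) org [16.4  6.2  6.5] lip [-38.5   6.3  40.6]
[-0.009, -0.056, -0.347, -0.001, 0.0, -0.001] mm 14 deg 0
[-0.009, -0.116, -0.701, -0.001, 0.0, -0.001] mm 28 deg 0
[-0.009, -0.177, -1.056, -0.001, 0.0, -0.001] mm 43 deg 0
[-0.009, -0.238, -1.411, -0.001, 0.0, -0.001] mm 57 deg 0
[-0.009, -0.298, -1.766, -0.001, 0.0, -0.001] mm 72 deg 0
[-0.01, -0.359, -2.121, -0.001, 0.0, -0.001] mm 86 deg 0
[-0.01, -0.419, -2.476, -0.001, 0.0, -0.001] mm 100 deg 0
[-0.01, -0.48, -2.831, -0.001, 0.0, -0.001] mm 115 deg 0
[-0.01, -0.54, -3.186, -0.001, 0.0, -0.001] mm 129 deg 0
[-0.01, -0.601, -3.54, -0.001, 0.0, -0.001] mm 144 deg 0
```

>>> {"fn": "move_arm", "kwargs": {
  "commands": [
    [[0, -0.03, -0.17, 0, 0, 0], [0, -0.06, -0.42, 0, 0, 0], [0, -0.12, -0.75, 0, 0, 0], [0, -0.18, -1.08, 0, 0, 0], [0, -0.24, -1.42, 0, 0, 0], [0, -0.3, -1.77, 0, 0, 0], [0, -0.36, -2.12, 0, 0, 0], [0, -0.42, -2.48, 0, 0, 0], [0, -0.48, -2.83, 0, 0, 0], [0, -0.54, -3.19, 0, 0, 0], [0, -0.6, -3.5, 0, 0, 0], [0, -0.6, -3.6, 0, 0, 0]]
  ]
}}

```text
time: 16.35
position: [0.4752, -0.3025, 0.4913]
tool_rot: [-0.008, 1.0, -0.001, 0.001]
ft_force: [0.0, 0.5, -2.8]
grip_width: 0.0161
grip_force: 50.0
```

```bash
python3 - <<'E'
from h import *
from rig import *
st()
ims=[]
for n,(a,b,d,e) in dict(scene=(150,130,280,260),side=(270,180,390,300)).items():
    c=camera(n);im=c["pixels"]; ims.append(cv2.resize(im[b:e,a:d],(400,400),interpolation=cv2.INTER_CUBIC))
    m=hsv(c,(3,70,100),(18,200,255),(a,b,d,e));P=cloud(c,m);P=P[P[:,2]>.1];print(n,len(P),np.median(P,0) if len(P) else 0)
cv2.imwrite("pics/crop5.png",np.hstack(ims))
E
```

```text
(array([ 475.6, -303.3,  172.3]), 'lean 0.2 yaw 90.9', array([-0.77,  0.35,  1.48, -0.  ,  1.31, -2.35]), array([ 0. ,  0.5, -2.8]), array([0.02, 0.06, 0.03]), 16.1, 50.0, 16.35) org [ 17.6   6.  153.6] lip [-37.2   6.1 187.8]
scene 255 [ 0.48795168 -0.33057136  0.20833114]
side 372 [ 0.4818859  -0.34133524  0.2076267 ]
```

View pics/crop5.png

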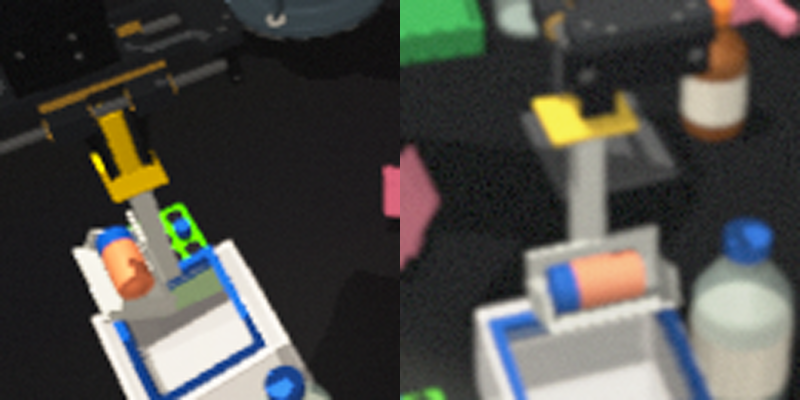

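The vial lies in the pocket, clear of the jar (side crop (600,280)). I carry it level and slowly to the tray.

```bash
python3 - <<'E'
from kin import *
rows([tcp((.467,.345,.172),90,0)])
q=o["q"]
for l,y,z in ((0,0,172),(0,345,172),(0,345,55),(20,345,35),(30,345,27),(38,345,32),(44,345,36),(50,345,42),(55,345,46)):
    q,c=ik(*tcp((.467,y/1e3,z/1e3),90,l),q);print(l,q.round(2),round(c,6))
E
```

```text
[-0.06, 16.181, -0.033, -0.001, 0.0, 0.016] mm 647 deg 1
0 [-0.24  0.2   1.7  -0.    1.24 -1.81] 0.0
0 [ 0.44  0.38  1.44  0.    1.32 -1.13] 0.0
0 [ 0.44  0.5   1.58 -0.    1.06 -1.13] 0.0
20 [ 0.15  0.48  1.81  0.47  0.85 -1.73] 0.0
30 [-0.    0.54  1.89  0.72  0.86 -2.09] 0.0
38 [-0.12  0.59  1.93  0.87  0.93 -2.34] 0.0
44 [-0.2   0.65  1.95  0.95  1.   -2.49] 0.0
50 [-0.27  0.71  1.96  1.    1.07 -2.62] 0.0
55 [-0.32  0.77  1.96  1.03  1.14 -2.71] 0.0
```

>>> {"fn": "move_arm", "kwargs": {
  "commands": [
    [[0, 0.2, 0, 0, 0, 0], [0, 0.6, 0, 0, 0, 0], [0, 1.2, 0, 0, 0, 0], [0, 2, 0, 0, 0, 0], [0, 2.9, 0, 0, 0, 0], [0, 3.8, 0, 0, 0, 0], [0, 4.7, 0, 0, 0, 0], [0, 5.6, 0, 0, 0, 0], [0, 6.5, 0, 0, 0, 0.006], [0, 7.4, 0, 0, 0, 0.007], [0, 8.3, 0, 0, 0, 0.008], [0, 9.2, 0, 0, 0, 0.009]]
  ]
}}

```text
time: 17.95
position: [0.4677, 0.0682, 0.4899]
tool_rot: [-0.004, 1.0, -0.0, -0.0]
ft_force: [0.6, -0.0, -2.0]
grip_width: 0.0157
grip_force: 50.0
```

>>> {"fn": "move_arm", "kwargs": {
  "commands": [
    [[0, 0.9, 0, 0, 0, 0.001], [0, 1.8, 0, 0, 0, 0.002], [0, 2.7, 0, 0, 0, 0.003], [0, 3.6, 0, 0, 0, 0.004], [0, 4.5, 0, 0, 0, 0.005], [0, 5.3, 0, 0, 0, 0.006], [0, 6, 0, 0, 0, 0.006], [0, 6.5, 0, 0, 0, 0.006], [0, 6.8, 0, 0, 0, 0.006], [0, 6.95, 0, 0, 0, 0.006], [0, 7, 0, 0, 0, 0.006], [0, 7, 0, 0, 0, 0.006]]
  ]
}}

```text
time: 19.45
position: [0.4672, 0.3452, 0.4895]
tool_rot: [-0.0, 1.0, -0.001, -0.0]
ft_force: [1.2, 0.1, -2.9]
grip_width: 0.0157
grip_force: 50.0
```

```bash
python3 - <<'E'
from h import *
from rig import *
print(scoop_now())
for n in("scene","side"):
    c=camera(n);P=cloud(c,hsv(c,(3,70,100),(14,200,255),(230,60,440,200)));P=P[(P[:,2]>.1)&(P[:,1]>.2)];print(n,len(P),np.median(P,0) if len(P) else 0)
f=lambda l,y,z,Y:tcp((.467,y/1e3,z/1e3),90,l)
rows(path([(0,345,172),(0,345,110),(0,345,60),(10,345,50),(20,345,40)],13,f=f)[1:])
E
```

```text
(array([467.1, 344.8, 170.5]), 'lean 0.1 yaw 90.0', array([ 0.44,  0.38,  1.44, -0.  ,  1.32, -1.13]), array([ 1.2,  0.1, -2.9]), array([0.06, 0.  , 0.  ]), 15.7, 50.0, 19.45)
scene 151 [0.4774169  0.30862659 0.20221024]
side 137 [0.46907486 0.30546884 0.20272994]
[0.005, -0.003, 0.479, -0.001, -0.0, 0.0] mm 19 deg 0
[0.005, -0.002, 0.996, -0.001, -0.0, 0.0] mm 40 deg 0
[0.005, -0.002, 1.513, -0.001, -0.0, 0.0] mm 61 deg 0
[0.005, -0.001, 1.929, -0.001, -0.0, 0.0] mm 77 deg 0
[0.005, -0.001, 2.346, -0.001, -0.0, 0.0] mm 94 deg 0
[0.005, 0.0, 2.763, -0.001, -0.0, 0.0] mm 111 deg 0
[0.005, -0.464, 2.86, -0.06, -0.0, 0.0] mm 116 deg 3
[0.005, -0.926, 2.985, -0.118, -0.0, 0.0] mm 125 deg 7
[0.005, -1.384, 3.136, -0.176, -0.0, 0.0] mm 137 deg 10
[0.006, -1.838, 3.314, -0.234, -0.0, 0.0] mm 152 deg 13
[0.006, -2.286, 3.518, -0.292, -0.0, 0.0] mm 168 deg 17
[0.006, -2.726, 3.747, -0.35, -0.0, 0.0] mm 185 deg 20
```

>>> {"fn": "move_arm", "kwargs": {
  "commands": [
    [[0, 0, 0.3, 0, 0, 0], [0, 0, 0.85, 0, 0, 0], [0, 0, 1.5, 0, 0, 0], [0, 0, 2, 0, 0, 0], [0, 0, 2.4, 0, 0, 0], [0, 0, 2.76, 0, 0, 0], [0, -0.46, 2.86, -0.06, 0, 0], [0, -0.93, 2.99, -0.118, 0, 0], [0, -1.38, 3.14, -0.176, 0, 0], [0, -1.84, 3.31, -0.234, 0, 0], [0, -2.29, 3.52, -0.292, 0, 0], [0, -2.73, 3.75, -0.35, 0, 0]]
  ]
}}

```text
time: 21.05
position: [0.4674, 0.2357, 0.3395]
tool_rot: [-0.001, 0.985, 0.174, 0.001]
ft_force: [-0.3, 0.8, -2.6]
grip_width: 0.016
grip_force: 50.0
```

```bash
python3 - <<'E'
from h import *
print(scoop_now())
f=lambda l,y,z,Y:tcp((.467,y/1e3,z/1e3),90,l)
rows(path([(20,345,40),(30,345,31),(38,345,32),(46,345,38)],13,f=f)[1:])
E
```

```text
(array([467.9, 345.2,  39.9]), 'lean 20.1 yaw 90.1', array([ 0.17,  0.48,  1.8 ,  0.46,  0.86, -1.71]), array([-0.3,  0.8, -2.6]), array([-0.37, -0.02, -0.02]), 16.0, 50.0, 21.05)
[0.012, -0.362, 0.056, -0.043, 0.001, 0.002] mm 15 deg 2
[0.012, -0.728, 0.131, -0.086, 0.001, 0.002] mm 30 deg 5
[0.013, -1.093, 0.222, -0.13, 0.001, 0.002] mm 45 deg 7
[0.014, -1.456, 0.327, -0.173, 0.001, 0.002] mm 60 deg 10
[0.015, -1.728, 0.374, -0.208, 0.001, 0.002] mm 71 deg 12
[0.015, -1.997, 0.43, -0.243, 0.001, 0.002] mm 82 deg 14
[0.016, -2.264, 0.496, -0.278, 0.001, 0.002] mm 93 deg 16
[0.016, -2.528, 0.572, -0.313, 0.001, 0.002] mm 104 deg 18
[0.017, -2.778, 0.627, -0.348, 0.001, 0.002] mm 114 deg 20
[0.018, -3.025, 0.691, -0.383, 0.001, 0.002] mm 124 deg 22
[0.018, -3.269, 0.764, -0.418, 0.001, 0.002] mm 134 deg 24
[0.019, -3.508, 0.846, -0.453, 0.001, 0.002] mm 144 deg 26
```

>>> {"fn": "move_arm", "kwargs": {
  "commands": [
    [[0, -0.36, 0.056, -0.043, 0, 0], [0, -0.73, 0.13, -0.086, 0, 0], [0, -1.09, 0.22, -0.13, 0, 0], [0, -1.46, 0.33, -0.173, 0, 0], [0, -1.73, 0.37, -0.208, 0, 0], [0, -2, 0.43, -0.243, 0, 0], [0, -2.26, 0.5, -0.278, 0, 0], [0, -2.53, 0.57, -0.313, 0, 0], [0, -2.78, 0.63, -0.348, 0, 0], [0, -3.02, 0.69, -0.383, 0, 0], [0, -3.27, 0.76, -0.418, 0, 0], [0, -3.51, 0.85, -0.453, 0, 0]]
  ]
}}

```text
time: 22.55
position: [0.4682, 0.1154, 0.2595]
tool_rot: [-0.001, 0.921, 0.39, 0.001]
ft_force: [-0.5, 0.5, -2.0]
grip_width: 0.0156
grip_force: 50.0
```

```bash
cat > tv.py <<'E'
from h import *
from rig import *
print(scoop_now())
for n in("scene","side"):
    c=camera(n);P=cloud(c,hsv(c,(3,70,100),(14,200,255),(230,100,440,215)));P=P[(P[:,2]<.12)&(P[:,1]>.15)&(P[:,2]>0)];print(n,len(P),(np.median(P,0),rect(P)) if len(P) else 0)
    cv2.imwrite(f"pics/t_{n}.png",c["pixels"])
E
python3 tv.py; python3 - <<'E'
from h import *
f=lambda l,y,z,Y:tcp((.467,y/1e3,z/1e3),90,l)
rows(path([(46,345,39),(52,345,44)],5,f=f)[1:])
E
```

```text
(array([468.6, 344.3,  37.3]), 'lean 45.9 yaw 90.2', array([-0.18,  0.65,  1.96,  0.99,  1.  , -2.52]), array([-0.5,  0.5, -2. ]), array([-0.73,  0.  ,  0.03]), 15.6, 50.0, 22.55)
scene 51 (array([0.48341197, 0.21729766, 0.02720228]), (array([462.7, 223.2]), array([29.8, 61.7]), 72.2))
side 335 (array([0.88195168, 0.4234524 , 0.03192695]), (array([739.8, 317.8]), array([582.9, 189.7]), 36.9))
[0.03, -0.149, -0.037, -0.029, 0.001, 0.0] mm 6 deg 2
[0.03, -0.335, -0.05, -0.055, 0.001, 0.0] mm 14 deg 3
[0.03, -0.521, -0.058, -0.082, 0.001, 0.0] mm 21 deg 5
[0.03, -0.706, -0.06, -0.108, 0.001, 0.0] mm 28 deg 6
```

The vial has left the pocket and lies on the tray floor at y≈0.22, z≈0.03. I withdraw the scoop.

```bash
python3 - <<'E'
from h import *
f=lambda l,y,z,Y:tcp((.467,y/1e3,z/1e3),90,l)
rows(path([(46,345,38),(36,345,75),(18,345,120),(0,345,175)],12,f=f)[1:])
E
```

```text
[0.029, 0.58, -0.169, 0.044, 0.001, 0.0] mm 24 deg 3
[0.029, 1.14, -0.319, 0.092, 0.001, 0.0] mm 47 deg 5
[0.029, 1.698, -0.451, 0.14, 0.001, 0.0] mm 70 deg 8
[0.029, 2.366, -0.558, 0.2, 0.001, 0.0] mm 97 deg 11
[0.028, 3.249, -0.608, 0.286, 0.001, 0.0] mm 132 deg 16
[0.028, 4.115, -0.602, 0.371, 0.001, 0.0] mm 166 deg 21
[0.028, 4.961, -0.54, 0.457, 0.001, -0.0] mm 200 deg 26
[0.028, 5.813, -0.459, 0.543, 0.001, -0.0] mm 233 deg 31
[0.028, 6.651, -0.342, 0.628, 0.001, -0.0] mm 266 deg 36
[0.028, 7.455, -0.179, 0.714, 0.001, -0.0] mm 298 deg 41
[0.028, 8.22, 0.029, 0.8, 0.001, -0.0] mm 329 deg 46
```

>>> {"fn": "move_arm", "kwargs": {
  "commands": [
    [[0, 0.58, -0.17, 0.044, 0, 0], [0, 1.14, -0.32, 0.092, 0, 0], [0, 1.7, -0.45, 0.14, 0, 0], [0, 2.37, -0.56, 0.2, 0, 0], [0, 3.25, -0.61, 0.286, 0, 0], [0, 4.12, -0.6, 0.371, 0, 0], [0, 4.96, -0.54, 0.457, 0, 0], [0, 5.81, -0.46, 0.543, 0, 0], [0, 6.65, -0.34, 0.628, 0, 0], [0, 7.46, -0.18, 0.714, 0, 0], [0, 8.2, 0.03, 0.8, 0, 0], [0, 8.2, 0.03, 0.8, 0, 0]]
  ]
}}

```text
time: 24.15
position: [0.4665, 0.3471, 0.496]
tool_rot: [-0.002, 1.0, 0.002, 0.002]
ft_force: [0.4, -0.1, -1.9]
grip_width: 0.0155
grip_force: 50.0
```

```bash
python3 tv.py; python3 - <<'E'
from h import *
rows([tcp((.50,.1,.175),91,0),tcp((.586,-.073,.175),91,0)])
E
```

```text
(array([467.7, 348.5, 177. ]), 'lean 0.3 yaw 90.3', array([ 0.45,  0.38,  1.43,  0.  ,  1.33, -1.13]), array([ 0.4, -0.1, -1.9]), array([ 0.02, -0.02,  0.03]), 15.5, 50.0, 24.15)
scene 80 (array([0.4776639 , 0.21855906, 0.02871699]), (array([472.1, 219.2]), array([23.8, 41.6]), 89.5))
side 341 (array([0.8815794 , 0.42575473, 0.03164224]), (array([742.4, 305.6]), array([577. , 204.9]), 35.9))
[-0.829, -6.123, -0.012, 0.002, -0.001, -0.015] mm 247 deg 1
[-2.969, -10.453, -0.024, 0.002, -0.001, -0.015] mm 435 deg 1
```

View pics/t_side.png

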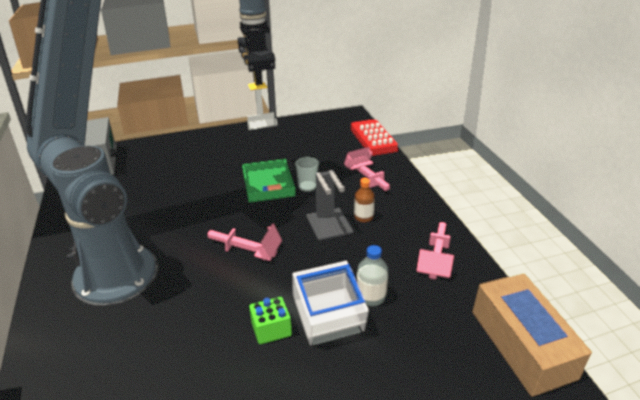

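The vial lies in the tray at (272,188) and the bystanders stand where they were. Now back to the front of the hanger.

>>> {"fn": "move_arm", "kwargs": {
  "commands": [
    [[-0.1, -0.6, 0, 0, 0, 0], [-0.25, -1.7, 0, 0, 0, -0.003], [-0.4, -3, 0, 0, 0, -0.006], [-0.6, -4.3, 0, 0, 0, -0.01], [-0.83, -5.6, 0, 0, 0, -0.013], [-1.2, -6.8, 0, 0, 0, -0.015], [-1.7, -8, 0, 0, 0, -0.015], [-2.3, -9.1, 0, 0, 0, -0.015], [-2.75, -10, 0, 0, 0, -0.015], [-2.97, -10.45, 0, 0, 0, -0.015], [-2.97, -10.45, 0, 0, 0, -0.015], [-2.97, -10.45, 0, 0, 0, -0.015]]
  ]
}}

```text
time: 25.75
position: [0.5855, -0.0718, 0.4934]
tool_rot: [-0.008, 1.0, 0.002, -0.001]
ft_force: [-0.1, -0.4, -1.3]
grip_width: 0.0158
grip_force: 50.0
```

```bash
python3 - <<'E'
from h import *
from rig import *
print(scoop_now())
for n in("scene","side","wrist"):
    c=camera(n);P=cloud(c,hsv(c,(22,130,80),(34,255,255)));P=P[(abs(P[:,0]-.586)<.06)&(abs(P[:,1]+.073)<.06)];zt=np.median(P[:,2])
    for lo in(.295,.300,.305):
        T=P[(P[:,2]>lo)&(P[:,2]<lo+.006)];print(n,lo,len(T),rect(T) if len(T)>9 else 0)
    Q=cloud(c,c["range_z"]>0);Q=Q[(abs(Q[:,0]-.586)<.07)&(abs(Q[:,1]-.03)<.065)]
    T=Q[abs(Q[:,2]-.151)<.007]; print(" prong",len(T),(rect(T),np.round(T.min(0)*1e3),np.round(T.max(0)*1e3)) if len(T)>5 else 0)
    # scoop shaft: grey points between z .2 and .29
    S=cloud(c,c["range_z"]>0);S=S[(abs(S[:,0]-.586)<.045)&(abs(S[:,1]+.073)<.04)]
    for z in (.22,.25,.28): 
        T=S[abs(S[:,2]-z)<.008];print("  shaft",z,len(T),np.round(np.median(T,0)*1e3,1) if len(T) else 0)
rows([tcp((.586,-.073,.040),91,0)])
E
```

```text
(array([585. , -70.7, 174.4]), 'lean 0.2 yaw 91.0', array([-0.31,  0.39,  1.41,  0.  ,  1.34, -1.9 ]), array([-0.1, -0.4, -1.3]), array([ 0.07, -0.01,  0.01]), 15.8, 50.0, 25.75)
scene 0.295 11 (array([594.1, -81.9]), array([58. , 27.7]), 40.1)
scene 0.3 153 (array([585.6, -72.1]), array([49.8, 39.1]), 1.5)
scene 0.305 30 (array([587.3, -76.6]), array([49.7, 28.1]), 27.7)
 prong 302 ((array([585.2,  24.9]), array([49. , 94.3]), 0.9), array([560., -23., 144.]), array([609.,  72., 156.]))
  shaft 0.22 75 [590.8 -79.7 215. ]
  shaft 0.25 40 [590.8 -75.5 250.3]
  shaft 0.28 6 [591.5 -73.6 273.6]
side 0.295 4 0
side 0.3 125 (array([584.8, -71.8]), array([51.1, 43.6]), 3.3)
side 0.305 75 (array([583.9, -75.5]), array([36.7, 53. ]), 77.1)
 prong 167 ((array([586.4,  32.2]), array([51.2, 88.4]), 3.0), array([559., -13., 144.]), array([610.,  77., 153.]))
  shaft 0.22 99 [582.2 -79.5 215.7]
  shaft 0.25 50 [582.3 -77.9 251.4]
  shaft 0.28 49 [582.5 -78.2 280.4]
wrist 0.295 1 0
wrist 0.3 2768 (array([571.2, -70.4]), array([26.1, 39.7]), 0.7)
wrist 0.305 1819 (array([569.9, -70.6]), array([23.1, 39. ]), 0.7)
 prong 2750 ((array([583.3,  26.7]), array([49.3, 94.4]), 1.3), array([558., -21., 144.]), array([608.,  74., 156.]))
  shaft 0.22 291 [570.6 -79.1 215.6]
  shaft 0.25 0 0
  shaft 0.28 0 0
[-0.006, -0.049, 3.372, 0.003, -0.0, 0.001] mm 135 deg 0
```

>>> {"fn": "move_arm", "kwargs": {
  "commands": [
    [[0, 0, 0.4, 0, 0, 0], [0, 0, 1.1, 0, 0, 0], [0, 0, 1.9, 0, 0, 0], [0, 0, 2.7, 0, 0, 0], [0, 0, 3.2, 0, 0, 0], [0, 0, 3.37, 0, 0, 0], [0, 0, 3.37, 0, 0, 0], [0, 0.2, 3.37, 0, 0, 0], [0, 0.5, 3.37, 0, 0, 0], [0, 0.85, 3.37, 0, 0, 0], [0, 1.1, 3.37, 0, 0, 0], [0, 1.1, 3.37, 0, 0, 0]]
  ]
}}

```text
time: 27.4
position: [0.5855, -0.0274, 0.3592]
tool_rot: [-0.009, 1.0, 0.001, -0.0]
ft_force: [0.9, -0.3, -2.3]
grip_width: 0.0162
grip_force: 50.0
```

```bash
python3 - <<'E'
from h import *
print(scoop_now());rows([tcp((.586,.008,.040),91,0),tcp((.586,.008,.026),91,0)])
E
```

```text
(array([585.5, -26.8,  40.2]), 'lean 0.1 yaw 91.0', array([-0.24,  0.53,  1.58,  0.  ,  1.03, -1.83]), array([ 0.9, -0.3, -2.3]), array([-0.01, -0.02, -0.02]), 16.2, 50.0, 27.4)
[-0.028, 0.884, 0.006, 0.002, -0.0, 0.001] mm 35 deg 0
[-0.028, 0.884, 0.356, 0.002, -0.0, 0.001] mm 38 deg 0
```

>>> {"fn": "move_arm", "kwargs": {
  "commands": [
    [[0, 0.2, 0, 0, 0, 0], [0, 0.5, 0, 0, 0, 0], [0, 0.8, 0, 0, 0, 0], [0, 0.88, 0, 0, 0, 0], [0, 0.88, 0, 0, 0, 0], [0, 0.88, 0.12, 0, 0, 0], [0, 0.88, 0.24, 0, 0, 0], [0, 0.88, 0.32, 0, 0, 0], [0, 0.88, 0.36, 0, 0, 0], [0, 0.88, 0.36, 0, 0, 0]]
  ]
}}

```text
time: 28.65
position: [0.5851, 0.0065, 0.3445]
tool_rot: [-0.008, 1.0, 0.001, -0.0]
ft_force: [0.4, 0.7, -1.7]
grip_width: 0.0155
grip_force: 50.0
```

```bash
python3 - <<'E'
from h import *
from rig import *
print(scoop_now())
for n in("scene","side"):
    c=camera(n);P=cloud(c,hsv(c,(22,130,80),(34,255,255),(300,150,360,230)));T=P[abs(P[:,2]-.156)<.005];print("collar",rect(T),np.median(T[:,2]),len(T))
E
```

```text
(array([585. ,   7.2,  25.5]), 'lean 0.1 yaw 90.9', array([-0.18,  0.55,  1.59,  0.  ,  1.  , -1.77]), array([ 0.4,  0.7, -1.7]), array([ 0.02, -0.01, -0.01]), 15.5, 50.0, 28.65)
collar (array([585.5,   5.7]), array([49.4, 38.1]), 2.3) 0.15498061554186904 122
collar (array([585. ,   3.6]), array([46.8, 50. ]), 89.7) 0.15632443434890642 126
```

>>> {"fn": "move_arm", "kwargs": {
  "commands": [
    [[0, 0, 0.02, 0, 0, 0], [0, 0, 0.04, 0, 0, 0], [0, 0, 0.05, 0, 0, 0], [0, 0, 0.05, 0, 0, 0]]
  ]
}}

```text
time: 29.25
position: [0.5851, 0.0067, 0.3439]
tool_rot: [-0.008, 1.0, 0.001, 0.0]
ft_force: [-2.2, -0.1, 5.4]
grip_width: 0.0152
grip_force: 50.0
```

>>> {"fn": "move_arm", "kwargs": {
  "commands": [
    [[0, 0, 0, 0, 0, 0], [0, 0, 0, 0, 0, 0], [0, 0, 0, 0, 0, 0], [0, 0, 0, 0, 0, 0], [0, 0, 0, 0, 0, 0], [0, 0, 0, 0, 0, 0], [0, 0, 0, 0, 0, 0], [0, 0, 0, 0, 0, 0]]
  ],
  "claw": -1,
  "squeeze": 10
}}

```text
time: 30.25
position: [0.5851, 0.0066, 0.3427]
tool_rot: [-0.008, 1.0, 0.001, 0.0]
ft_force: [0.4, 0.3, -0.4]
grip_width: 0.0842
grip_force: 0.0
```

>>> {"fn": "move_arm", "kwargs": {
  "commands": [
    [[0, 0, -0.2, 0, 0, 0], [0, 0, -0.6, 0, 0, 0], [0, 0, -1.2, 0, 0, 0], [0, 0, -2, 0, 0, 0], [0, 0, -2.8, 0, 0, 0], [0, 0, -3.4, 0, 0, 0], [0, 0, -3.7, 0, 0, 0], [0, 0, -3.7, 0, 0, 0], [0, 0, -3.7, 0, 0, 0], [0, 0, -3.7, 0, 0, 0]]
  ]
}}

```text
time: 31.5
position: [0.5849, 0.0063, 0.4894]
tool_rot: [-0.008, 1.0, 0.001, -0.001]
ft_force: [0.5, -0.1, 0.2]
grip_width: 0.0869
grip_force: 0.0
```

```bash
python3 - <<'E'
from h import *
from rig import *
print(scoop_now())
for n in("scene","side"):
    c=camera(n);P=cloud(c,hsv(c,(22,130,80),(34,255,255),(300,150,360,230)));T=P[abs(P[:,2]-.156)<.004];print("collar",rect(T),np.median(T[:,2]),len(T),"top",P[:,2].max())
    P=cloud(c,hsv(c,(3,70,100),(14,200,255),(235,150,400,200)));P=P[(P[:,2]<.12)&(abs(P[:,1]-.28)<.1)&(P[:,0]<.55)];print("vial",np.median(P,0) if len(P) else 0)
    cv2.imwrite(f"pics/f_{n}.png",c["pixels"])
E
```

```text
(array([584.1,   7.1, 170.4]), 'lean 0.2 yaw 90.9', array([-0.18,  0.39,  1.43,  0.  ,  1.33, -1.77]), array([ 0.5, -0.1,  0.2]), array([ 0.05, -0.03, -0.  ]), 86.9, 0.0, 31.5)
collar (array([585. ,   6.2]), array([50. , 39.4]), 0.1) 0.1542523139081302 157 top 0.21645077925784073
vial [0.48484552 0.2180746  0.02785246]
collar (array([584.7,   5.7]), array([49.8, 41.5]), 1.4) 0.15536437093047806 145 top 0.21795950869394876
vial [0.47374045 0.21622099 0.03116058]
```

View pics/f_scene.png

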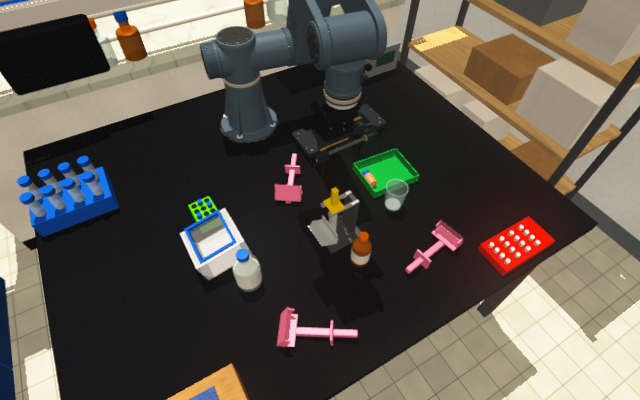

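The scoop hangs upright on the hanger (335,205), the vial lies in the tray (369,180), and the bystanders are undisturbed. Handing in.

```bash
python3 -c "
from rig import *
print(hand_in())"
```

```text
the job is handed in; nothing more can be done
None
```

The job is handed in: the vial lies in the green tray, the scoop hangs by its collar on the hanger, and the bottles, beaker and tube rack are where they stood (about 32 s of the 70 s used); no verdict came back.

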